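# Refill a sleeve feeder's tilt-out bin and restart the feeder

## Robot

A 6-joint arm with a two-finger parallel gripper is mounted at the origin on the work surface. World frame = base frame: x ahead of the robot, y to its left, z up, the work surface at z = 0. Lengths are in m, angles in degrees, forces in N, time in s.
With the tool pointing down it reaches from about 0.25 to 0.725 m from the base axis. Payload 9.7 kg.
Tool frame: the origin (TCP) lies at the centre of the arm's flange, where the gripper is bolted on; the fingertips stand 173 mm ahead of it and the grasp point (between the pads) lies bot.grip_depth ahead of it (bot.grip_depth is the distance from the TCP to the grasp point, in m); z points along the fingers, y is the direction in which the jaws open and shut (so a half turn about z gives the same grasp; the last joint's range is limited). The gripper opens to 85 mm and grips with 20 to 120 N. Pads are 22 mm wide; open, the fingers measure 114 mm over their backs; the gripper's body (76 mm by 85 mm) begins 54 mm behind the grasp point. The pads swing forward as they close: fully open they stand 13 mm farther back than shut.
Start: joints at [-75, 4.979, 10.078, 95.1, 0, 90], TCP at [0.142, -0.531, 0.405] pointing down, gripper open.
Joint ranges: [-179.16, 179.16], [-48.56, 103.87], [-65.8, 70.77], [-126.05, 130.52], [-82.76, 87.17], [-180, 180]. Speed limits (degrees/s): [127.2, 127.2, 147.25, 180, 180, 180].

## Interface

Orientations are given as [roll, pitch, yaw] about the fixed x, y, z axes, in that order (R = Rz(yaw) Ry(pitch) Rx(roll)).
In Python, from workcell import status, viewer, bot gives the robot as it stands. The module is installed in compiled form; this text tells all that it offers.
- The arm moves only by the tool move_arm, never from a script. Its argument "commands" is a list of rows, each an object with "claw": the gripper's target within -1 to 1 (fully open at 1, half-way at 0, shut at -1); "travel": the shift along the tool's x, y, z in cm, a list of three; "turn": the turn about the tool's z in degrees. A call has 1 to 5 rows; each row shifts and turns the commanded pose from where the row before left it, along the tool's axes as they then stand; what a row does not reach is not made up. A row lasts 1/12 s, in which the tool goes at most 41.7 mm and 7.16 degrees, less where a joint would pass 70% of its speed; a pose out of reach is approached as far as the arm can. A call is refused whole if a number of a shift passes 4.17 or a number of a turn 7.16, either way. A call with a gripper value outside its range is refused whole. The fingers move at their own pace and stop on an object; "squeeze" is the grip in N (left out, the last holds). Time passes only in rows, so rows that do not move let the fingers close. It gives the time, the measured TCP pose, the force and the opening at its end, in the units of the state.
- status.get_obs(): the state, without advancing time (a new reading comes with each control period).
- viewer.camera(name): name is "side" or "top"; returns the picture (420x560x3 uint8, blue, green, red); there is no depth.
- viewer.camera_params(name): a dict with "camera_matrix" (3x3 intrinsics, pixels), "xyz" and "rotation" of the camera in the world. Camera axes: x right, y up, looking along -z (the intrinsics and any distortion apply to the point x, -y, -z); pixel columns grow to the right and rows downward; lengths in m; the calibration is good to about 2 mm. A picture is of the moment at which its call begins. camera_params takes no time and is no camera call.
- bot.job_done(): hands the job in, once; it reports no verdict.
The state is a dict: "time": time; "q": joint angles; "qd": joint speeds; "joint_efforts": joint torques, N m; "ee_pos": TCP position; "tcp_rot": TCP orientation; "wrist_force": force on the tool from outside, world axes, zero at the start; "torque": the same for the moment, N m; "opening": finger opening in m.
Only numpy, scipy, OpenCV 4.12 (cv2) and the standard library are available. Lean on these libraries where they do the work, as an engineer would, in place of code of your own. Each camera call takes 0.05 s, during which the arm holds its last target.

## Task

Stop the sleeve feeder by turning the bar-shaped knob on the console anticlockwise to its end stop, then tip the white bin fully forward, put every white sleeve from the mat into it and push the bin back until it is fully home. Only then restart the feeder by turning the same knob clockwise to its run mark, 60 degrees from the stop. Do not touch the round knobs beside it, and leave the other parts on the bench where they are.

Things in the scene. Friction and masses are not known exactly. Their poses are not given: they have to be found in the camera images.
- feed_knob (a joint): the feeder knob: angle in rad. 0 = against the stop (white pointer towards the console's front, the tick on the knob's plate); grows clockwise seen from above up to 1.8; run mark (a small white square on the knob's plate) at 1.047 (60 degrees). Starts between 0.6 and 1.4. Friction about 0.05 N m, stays where it is left
- feed_grip (a point): on the axis of the black bar-shaped knob, 76 mm above the table. Its bar is 38 mm long (this frame's x), 12 mm wide (y), 52 to 84 mm above the table, on a round skirt 38 mm across whose top is at 52 mm. The white pointer points to -x of this frame, which turns with the knob; z up. It has any one of four places in the row of knobs, 51 mm apart along the console
- console: fixed aluminium block 120 (x) x 230 (y) x 40 mm, origin at the centre of its underside, x away from the robot; the four knobs stand in a row along its y, centred, on grey plates 4 mm thick
- trim0_base: grey plate, 46 mm wide, of a round black neighbour knob that must not be touched: 28 mm in diameter, its top 78 mm above the table; origin on the knob's axis, 40 mm above the table
- trim1_base: the same, second round knob
- trim2_base: the same, third round knob
- bin (a joint): tilt angle of the bin in rad: 0 = upright, fully home in its housing; grows as its top tips forward towards the robot, to a slightly soft stop at 0.7 (fully forward). Friction about 0.28 N m, so it stays where it is left
- housing: fixed grey housing of the tilt-out bin, 140 (x) x 190 (y) x 171 mm high, with side walls, a low back rail and a clear roof over the bin; origin under the middle of its open front face, on the table; x points away from the robot into the housing
- bin_pivot (a point): fixed point on the bin's pivot axis (along the housing's y), at the middle of the front's bottom edge, 12 mm above the table; axes as the housing's
- bin_handle (a point): middle of the bin's steel bar handle: a round bar 10 mm thick and 100 mm long along y, bar axis 40 mm in front of the bin's front face and 160 mm above the pivot when the bin is home, so 12 mm above the front wall's top; at both ends a leg slopes back to the wall. Frame turns with the bin
- bin_floor (a point): centre of the white bin's inner floor, 50 mm behind its front face. Inside 156 mm wide (y), 90 mm deep (x); front wall 148 mm high, back 65, sides 125 in front and 75 behind. Frame turns with the bin: z up the front wall, x to the back. Fully forward, front wall and floor make a trough whose mouth lies open in front of the housing
- sleeve0: white plastic sleeve standing on the mat: square flange 44 x 44 x 5 mm at the bottom, round body 32 mm in diameter above it, 40 mm high overall, 28 to 56 g; origin at the centre of its underside, z along its axis (upwards as it stands). Three to five sleeves are present
- sleeve1: white plastic sleeve standing on the mat: square flange 44 x 44 x 5 mm at the bottom, round body 32 mm in diameter above it, 40 mm high overall, 28 to 56 g; origin at the centre of its underside, z along its axis (upwards as it stands). Three to five sleeves are present
- sleeve2: white plastic sleeve standing on the mat: square flange 44 x 44 x 5 mm at the bottom, round body 32 mm in diameter above it, 40 mm high overall, 28 to 56 g; origin at the centre of its underside, z along its axis (upwards as it stands). Three to five sleeves are present
- sleeve3: white plastic sleeve standing on the mat: square flange 44 x 44 x 5 mm at the bottom, round body 32 mm in diameter above it, 40 mm high overall, 28 to 56 g; origin at the centre of its underside, z along its axis (upwards as it stands). Three to five sleeves are present
- sleeve4: white plastic sleeve standing on the mat: square flange 44 x 44 x 5 mm at the bottom, round body 32 mm in diameter above it, 40 mm high overall, 28 to 56 g; origin at the centre of its underside, z along its axis (upwards as it stands). Three to five sleeves are present
- mat: fixed black rubber mat 240 x 150 x 3 mm under the sleeves, origin at the centre of its underside
- endcap: flat white disc, 48 mm across and 12 mm high, lying on the mat; leave it. Origin at the centre of its underside
- gasket: black rubber ring, 48 mm across and 8 mm high, lying on the bench in front of the mat; leave it. Origin at the centre of its underside
- driver: hand screwdriver lying in front of the console; leave it
- jar: small jar, 50 mm across and 55 mm high, behind the mat; leave it
- screwbox: open grey box 90 x 120 x 40 mm behind the console; leave it
Mind the look-alikes: they are no part of the job. Leave any orange look-alike of the sleeve1 alone. What is shaped like the sleeve0 but pink is not meant.

How it is judged (in metres and radians):
On the way, in this order (a step that is already met when the one before it is completed fails the run):
1. the feeder knob is turned to its stop, bin still home (value of joint feed_knob below 0.12 rad and value of joint bin below 0.04 rad), for 0.2 s.
2. the bin is tipped fully forward, knob still at the stop (value of joint bin above 0.6 rad and value of joint feed_knob below 0.2 rad), for 0.2 s.
3. every sleeve is in the bin and the bin is fully home (value of joint bin below 0.04 rad and x of sleeve0 in the frame of bin_floor between -0.06 and 0.06 m and y of sleeve0 in the frame of bin_floor between -0.085 and 0.085 m and z of sleeve0 in the frame of bin_floor between -0.01 and 0.13 m and x of sleeve1 in the frame of bin_floor between -0.06 and 0.06 m and y of sleeve1 in the frame of bin_floor between -0.085 and 0.085 m and z of sleeve1 in the frame of bin_floor between -0.01 and 0.13 m and x of sleeve2 in the frame of bin_floor between -0.06 and 0.06 m and y of sleeve2 in the frame of bin_floor between -0.085 and 0.085 m and z of sleeve2 in the frame of bin_floor between -0.01 and 0.13 m and x of sleeve3 in the frame of bin_floor between -0.06 and 0.06 m and y of sleeve3 in the frame of bin_floor between -0.085 and 0.085 m and z of sleeve3 in the frame of bin_floor between -0.01 and 0.13 m and x of sleeve4 in the frame of bin_floor between -0.06 and 0.06 m and y of sleeve4 in the frame of bin_floor between -0.085 and 0.085 m and z of sleeve4 in the frame of bin_floor between -0.01 and 0.13 m), for 0.2 s.
4. the feeder knob is at its run mark (value of joint feed_knob between 0.897 and 1.197 rad and value of joint bin below 0.04 rad), for 0.2 s.
At the end, for the whole second after the job is handed in: every sleeve present lies at rest in the bin, the bin is home to within 0.04 rad, and the feeder knob stands within 0.15 rad of 1.047 (all of step 4 and x of sleeve0 in the frame of bin_floor between -0.06 and 0.06 m and y of sleeve0 in the frame of bin_floor between -0.085 and 0.085 m and z of sleeve0 in the frame of bin_floor between -0.01 and 0.13 m and x of sleeve1 in the frame of bin_floor between -0.06 and 0.06 m and y of sleeve1 in the frame of bin_floor between -0.085 and 0.085 m and z of sleeve1 in the frame of bin_floor between -0.01 and 0.13 m and x of sleeve2 in the frame of bin_floor between -0.06 and 0.06 m and y of sleeve2 in the frame of bin_floor between -0.085 and 0.085 m and z of sleeve2 in the frame of bin_floor between -0.01 and 0.13 m and x of sleeve3 in the frame of bin_floor between -0.06 and 0.06 m and y of sleeve3 in the frame of bin_floor between -0.085 and 0.085 m and z of sleeve3 in the frame of bin_floor between -0.01 and 0.13 m and x of sleeve4 in the frame of bin_floor between -0.06 and 0.06 m and y of sleeve4 in the frame of bin_floor between -0.085 and 0.085 m and z of sleeve4 in the frame of bin_floor between -0.01 and 0.13 m and linear speed of each of sleeve0, sleeve1, sleeve2, sleeve3, sleeve4 below 0.03 m/s); the robot touches nothing.
It fails at once if a round knob is touched by the robot (over 1 N) (contact force between any of trim0_base, trim1_base, trim2_base and the fingers above 1 N or contact force between any of trim0_base, trim1_base, trim2_base and the arm above 1 N).
It fails at once if another part on the bench is moved more than 50 mm (distance of any of endcap, gasket, driver, jar, screwbox from where it was at the start of the episode above 0.05 m).
Of sleeve0, sleeve1, sleeve2, sleeve3, sleeve4 only 3 to 5 are there at a start; the rules pass over those that are not, and their reading is None.
At some moment in a run one of sleeve0, sleeve1, sleeve2, sleeve3, sleeve4 may be knocked a few centimetres aside while the robot is not near it.
Once in a run the grip may slacken for a moment while it holds something.
It also fails if it takes over 210 s, if anything falls off the work surface, if the arm or the gripper's body presses on something with over 40 N, if the wrist force passes 120 N, or if a joint passes its speed limit or range.

## Working session

There is one attempt and no reset: what is moved stays moved. The work goes in short steps, Python scripts to look and compute and a tool call to move; the robot and the scene stay as the last step left them, time stands still between calls to the robot, and variables do not carry over. Pictures are saved under pics/ and viewed, and the job is handed in when it is done.

Besides the shell and the picture viewer there is one more tool, called in YAML: its name, and indented under it one key for each argument. move_arm: Moves the arm, as the interface text tells. Its arguments: {"type":"object","properties":{"commands":{"type":"array"},"squeeze":{"type":"number"}},"required":["commands"]}

```bash
mkdir -p pics; ls
python3 - <<'E'
from workcell import status, viewer, bot
import cv2
print(status.get_obs(), bot.grip_depth)
for n in("side","top"):
    cv2.imwrite(f"pics/{n}0.png",viewer.camera(n)); print(viewer.camera_params(n))
E
```

```text
pics
{'time': 0.0, 'q': array([-7.50003882e+01,  5.01207781e+00,  1.00320738e+01,  9.51003209e+01,
        4.04660865e-04,  9.00006836e+01]), 'qd': array([ 0.04438898,  0.12415734,  0.05506209, -0.01166301,  0.00406101,
        0.09743832]), 'joint_efforts': array([ 1.78239621e-03, -5.20398259e+01,  4.64796174e+01,  1.66665047e-02,
        2.26756156e-04, -3.13314183e-05]), 'ee_pos': array([ 0.14234627, -0.53125486,  0.40395221]), 'tcp_rot': array([-1.79919675e+02, -4.03702104e-04,  1.49989276e+01]), 'wrist_force': array([-0.98100482, -0.0393804 ,  0.17986519]), 'torque': array([0.01867255, 0.03586886, 0.05037298]), 'opening': 0.08556364949396202} 0.1547
{'camera_matrix': array([[453.31776511,   0.        , 283.86816539],
       [  0.        , 453.31776511, 210.85778835],
       [  0.        ,   0.        ,   1.        ]]), 'xyz': array([0.28869385, 0.63111803, 0.75064381]), 'rotation': array([  50.69593969,    0.19903572, -160.3007432 ])}
{'camera_matrix': array([[421.5064889 ,   0.        , 270.70886733],
       [  0.        , 421.5064889 , 202.113728  ],
       [  0.        ,   0.        ,   1.        ]]), 'xyz': array([ 0.42978704, -0.06262119,  0.99693029]), 'rotation': array([  8.02731805,   0.25416905, -90.82621621])}
```

View pics/side0.png

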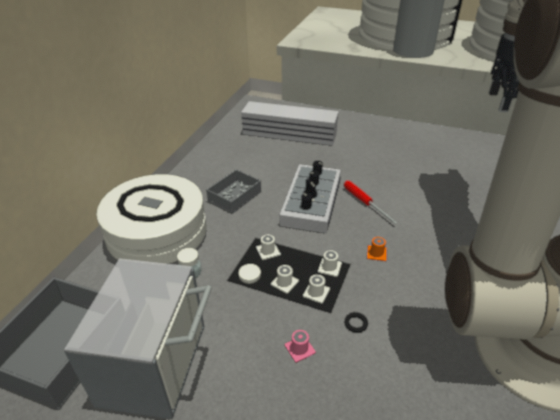

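View pics/top0.png

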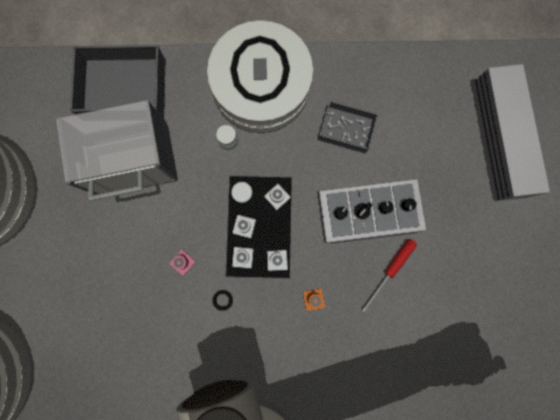

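Both views show four white sleeves on the mat (top view (277,196), (243,227), (243,258), (277,260)) and the white disc endcap at (241,191). The orange look-alike is at (314,299) and the pink one at (181,262). The four console knobs are at (341,212), (363,211), (386,207) and (408,205), and the bar knob is probably the one at (363,211). I'll check that in a close crop.

```bash
cat > h.py <<'E'
import numpy as np, cv2
from scipy.spatial.transform import Rotation as R
from workcell import status, viewer, bot
P={n:viewer.camera_params(n) for n in("side","top")}
def ray(n,u,v):
    p=P[n];K=p["camera_matrix"];Rm=R.from_euler('xyz',p["rotation"],degrees=True).as_matrix()
    d=np.linalg.inv(K)@[u,v,1]; return p["xyz"],Rm@np.array([d[0],-d[1],-d[2]])
def pl(n,u,v,z):
    o,d=ray(n,u,v); return o+d*(z-o[2])/d[2]
def proj(n,X):
    p=P[n];K=p["camera_matrix"];Rm=R.from_euler('xyz',p["rotation"],degrees=True).as_matrix()
    c=Rm.T@(np.array(X)-p["xyz"]); h=K@[c[0],-c[1],-c[2]]; return h[:2]/h[2]
def tri(a,b):
    # a,b=(name,u,v): least squares intersection
    A=np.zeros((3,3));B=np.zeros(3);L=[]
    for t in(a,b):
        o,d=ray(*t);d=d/np.linalg.norm(d);M=np.eye(3)-np.outer(d,d);A+=M;B+=M@o;L.append((o,M))
    X=np.linalg.solve(A,B); return X,[np.linalg.norm(M@(X-o)) for o,M in L]
def crop(n,x0,y0,x1,y1,s,f):
    im=viewer.camera(n);cv2.imwrite(f,cv2.resize(im[y0:y1,x0:x1],None,fx=s,fy=s,interpolation=cv2.INTER_CUBIC)); return im
E
python3 - <<'E'
from h import *
np.set_printoptions(precision=4,suppress=True)
im=cv2.imread("pics/top0.png");s=cv2.imread("pics/side0.png")
a=cv2.resize(im[170:250,310:435],None,fx=6,fy=6,interpolation=cv2.INTER_CUBIC)
b=cv2.resize(s[155:235,270:350],None,fx=6,fy=6,interpolation=cv2.INTER_CUBIC)
cv2.imwrite("pics/c1.png",a);cv2.imwrite("pics/c2.png",b)
cv2.imwrite("pics/c3.png",cv2.resize(im[90:290,50:300],None,fx=3,fy=3,interpolation=cv2.INTER_CUBIC))
cv2.imwrite("pics/c4.png",cv2.resize(s[220:420,70:320],None,fx=3,fy=3,interpolation=cv2.INTER_CUBIC))
for q in[(341,212),(363,211),(386,207),(408,205)]: print(pl("top",*q,.08))
for q in[(277,196),(243,227),(243,258),(277,260)]: print(pl("top",*q,.043))
E
```

```text
[ 0.535  -0.2139  0.08  ]
[ 0.5365 -0.2621  0.08  ]
[ 0.5445 -0.3128  0.08  ]
[ 0.5482 -0.3612  0.08  ]
[ 0.5783 -0.0749  0.043 ]
[0.5083 0.0033 0.043 ]
[0.4386 0.0037 0.043 ]
[ 0.4331 -0.0725  0.043 ]
```

View pics/c1.png

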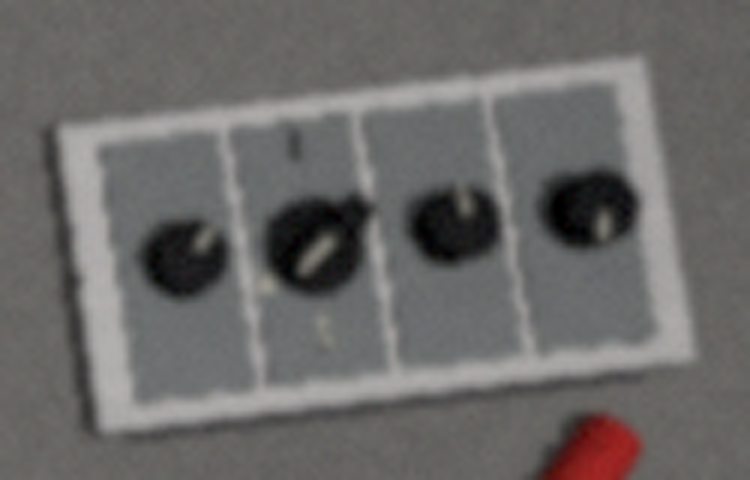

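View pics/c2.png

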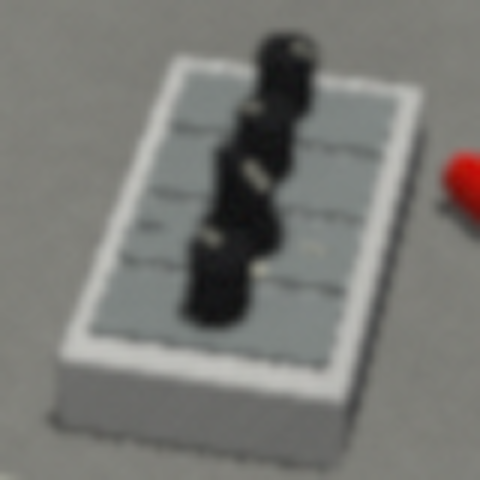

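View pics/c3.png

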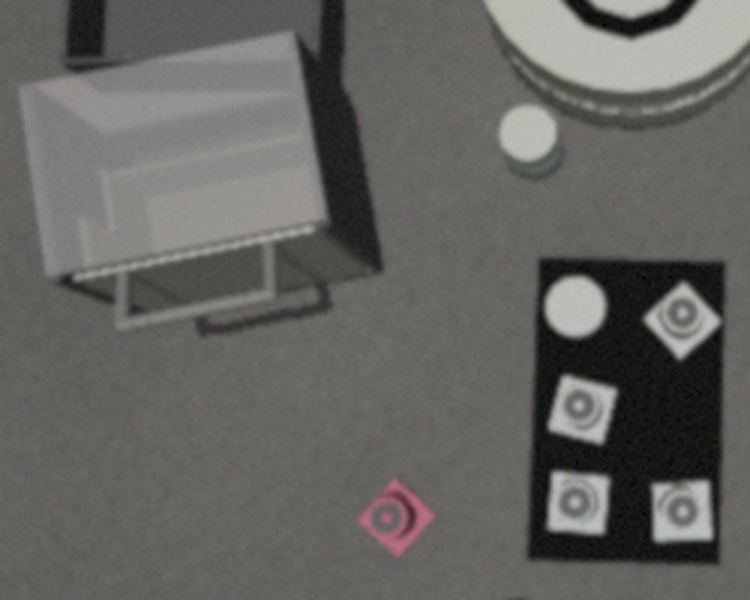

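View pics/c4.png

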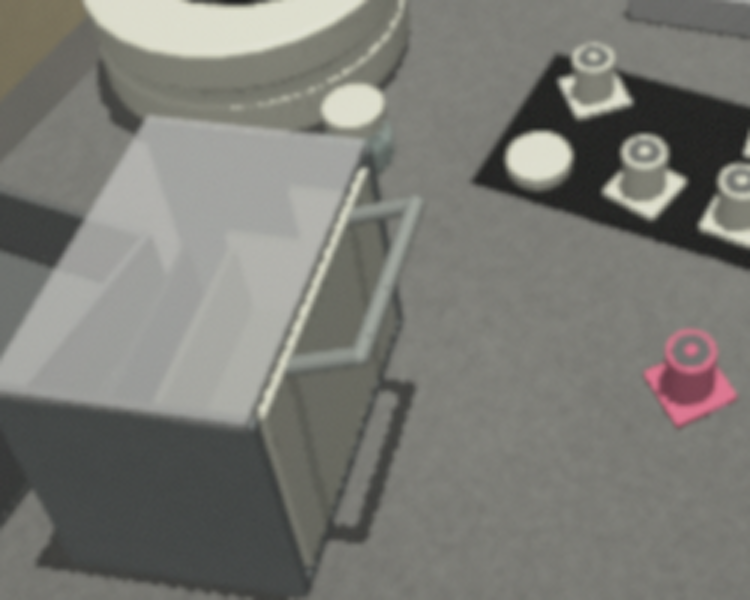

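The bar knob is the second from the left in the top view, at (363,211) px. It has the plate with the tick and the white square, and its bar lobe sticks out to the upper right. The others at (341,212), (386,207) and (408,205) are round. Next I'll measure everything precisely.

Run:
```python
from h import *
np.set_printoptions(precision=4,suppress=True)
c=lambda u,v:(310+(u-2.5)/6,170+(v-2.5)/6)
C=[pl("top",*c(*q),.04) for q in[(62,125),(643,60),(697,360),(100,432)]]
C=np.array(C);print(C);print([np.linalg.norm(C[i]-C[i-1]) for i in range(4)])
o=C.mean(0); 
yv=(C[0]-C[1]+C[3]-C[2]); print("center",o,"yaw",np.degrees(np.arctan2(-yv[0],yv[1])))
y=yv/np.linalg.norm(yv); print("knob axis", o+.0255*y)
print("pred px",(proj("top",list((o+.0255*y)[:2])+[.084])-[310,170])*6)
for nm,q,z in[("p0",(300,275),.084),("p1",(335,238),.084),("tick",(325,332),.044),("sq",(267,287),.044),("lobe",(368,206),.08)]:
    X=pl("top",*c(*q),z); d=X-(o+.0255*y); print(nm,X,np.degrees(np.arctan2(d[1],d[0])),np.linalg.norm(d[:2]))
# bin: c3 crop offset (50,90) x3, c4 offset (70,220) x3
t=lambda u,v:("top",50+(u-1)/3,90+(v-1)/3)
s=lambda u,v:("side",70+(u-1)/3,220+(v-1)/3)
for nm,a,b in[("hL",(122,324),(362,355)),("hR",(270,292),(417,203)),("wallL",(76,276),(263,412)),("wallR",(315,230),(364,170)),("roofBL",(22,88),(0,385)),("roofBR",(294,33),(150,120))]:
    print(nm,tri(t(*a),s(*b)))
# sleeves
im=cv2.imread("pics/top0.png");hs=cv2.cvtColor(im,cv2.COLOR_BGR2HSV)
m=((hs[...,2]>130)&(hs[...,1]<50)).astype(np.uint8); m[:170]=0;m[285:]=0;m[:,:225]=0;m[:,295:]=0
n,l,st,ce=cv2.connectedComponentsWithStats(m)
for i in range(1,n):
  if st[i,4]>30: print(st[i],ce[i],pl("top",*ce[i],.01))
```

```text
[[ 0.5903 -0.1739  0.04  ]
 [ 0.6122 -0.3979  0.04  ]
 [ 0.4966 -0.411   0.04  ]
 [ 0.4728 -0.1846  0.04  ]]
[np.float64(0.11798333297297621), np.float64(0.2250608168778123), np.float64(0.11635926419215198), np.float64(0.22766875634173045)]
center [ 0.543  -0.2919  0.04  ] yaw 5.800928514991445
knob axis [ 0.5404 -0.2665  0.04  ]
pred px [332.0359 233.849 ]
p0 [ 0.5264 -0.2533  0.084 ] 136.63081315621542 0.01915643014601299
p1 [ 0.5398 -0.2666  0.084 ] -166.93102061565827 0.0006226857117260201
tick [ 0.5089 -0.2702  0.044 ] -173.3311290925269 0.031654694647133504
sq [ 0.5263 -0.249   0.044 ] 128.84261980784018 0.022427005288223736
lobe [ 0.5518 -0.2801  0.08  ] -49.89745947302785 0.017811068971214743
hL (array([0.5602, 0.2969, 0.1718]), [np.float64(0.0003371713208189363), np.float64(0.0003371713208190014)])
hR (array([0.5796, 0.199 , 0.173 ]), [np.float64(0.0006823914580417125), np.float64(0.0006823914580416022)])
wallL (array([0.5958, 0.3352, 0.159 ]), [np.float64(2.8341154615904188e-05), np.float64(2.83411546156497e-05)])
wallR (array([0.6263, 0.1751, 0.1577]), [np.float64(0.0010016179591595235), np.float64(0.0010016179591596844)])
roofBL (array([0.7221, 0.3717, 0.171 ]), [np.float64(0.002005885671393656), np.float64(0.0020058856713939767)])
roofBR (array([0.762 , 0.1899, 0.1675]), [np.float64(0.0003444579622767887), np.float64(0.0003444579622767958)])
[232 182  20  20 308] [241.2792 191.7305] [0.595  0.0092 0.01  ]
[265 185  25  24 251] [276.9721 196.761 ] [ 0.5816 -0.0753  0.01  ]
[233 216  22  22 269] [243.8401 226.5019] [0.5122 0.0036 0.01  ]
[233 247  20  21 274] [242.4161 257.4453] [0.4403 0.0073 0.01  ]
[268 250  19  20 272] [276.8603 260.5221] [ 0.432  -0.0725  0.01  ]
```

The knob axis is at about (0.540, -0.266). The bar points at 134° in the world frame, so the knob is about 52° (0.9 rad) from its stop. The handle's height (0.172), its length and the console's size agree with the description. I'll do a small test turn first to learn which way the last joint goes.

```bash
cat > plan.py <<'E'
import sys
from h import *
np.set_printoptions(precision=2,suppress=True)
def plan(x,y,zg,yaw=None,pts=None):
    s=status.get_obs(); p=np.array(s['ee_pos']); rp=np.array(s['tcp_rot']); psi=rp[2]
    M=R.from_euler('xyz',rp,degrees=True).as_matrix()
    d=M.T@(np.array([x,y,zg+bot.grip_depth])-p)*100
    n=int(np.ceil(np.linalg.norm(d)/4.0))
    print(f"t{s['time']:.2f} grasp {p-[0,0,bot.grip_depth]} rot {rp} q {s['q']} F {s['wrist_force']} open {s['opening']*1000:.1f}")
    print("shift in tool cm",d,"rows",n,"per row",d/max(n,1))
    if yaw is not None:
        t=-(yaw-psi); t=(t+180)%360-180; print("turn",t,"(alt",t-180,t+180,") rows",np.ceil(abs(t)/7.1))
if __name__=="__main__": 
    a=[float(v) for v in sys.argv[1:]]; plan(*a)
E
sed -i 's/precision=2/precision=4/' plan.py
python3 plan.py 0.54 -0.266 0.2 -46; echo
```

```text
t0.10 grasp [ 0.1423 -0.5313  0.2493] rot [-179.9273    0.0006   14.9989] q [-75.0006   5.0091  10.0383  95.1018  -0.0006  90.0006] F [0.4876 0.6115 0.3991] open 85.0
shift in tool cm [ 45.2758 -15.3242   4.9526] rows 13 per row [ 3.4828 -1.1788  0.381 ]
turn 60.99885677071185 (alt -119.00114322928815 240.99885677071185 ) rows 9.0
```

move_arm:
  commands:
    - {"claw": -0.2,"travel": [0,0,0],"turn": 7}
    - {"claw": -0.2,"travel": [0,0,0],"turn": 7}
  squeeze: 30

```text
time: 0.27
ee_pos: [0.1423, -0.5313, 0.4042]
tcp_rot: [-180.0, 0.0, 0.7]
wrist_force: [-0.7, 0.2, 0.0]
opening: 0.0642
```

```bash
python3 plan.py 0.54 -0.266 0.2 -46; echo
```

```text
t0.27 grasp [ 0.1423 -0.5313  0.2495] rot [-179.9527    0.0124    0.7013] q [-74.9999   4.9993  10.0509  95.1005  -0.0004 104.2987] F [-0.6581  0.2179  0.002 ] open 64.2
shift in tool cm [ 40.0878 -26.0328   4.9672] rows 13 per row [ 3.0837 -2.0025  0.3821]
turn 46.70132157383915 (alt -133.29867842616085 226.70132157383915 ) rows 7.0
```

move_arm:
  commands:
    - {"claw": -0.4,"travel": [3.08,-2,0],"turn": 0}
    - {"claw": -0.4,"travel": [3.08,-2,0],"turn": 0}
    - {"claw": -0.4,"travel": [3.08,-2,0],"turn": 0}
    - {"claw": -0.4,"travel": [3.08,-2,0],"turn": 0}
    - {"claw": -0.4,"travel": [3.08,-2,0],"turn": 0}

```text
time: 0.68
ee_pos: [0.2957, -0.4274, 0.4044]
tcp_rot: [-180.0, 0.0, 1.0]
wrist_force: [-0.1, -1.2, -0.4]
opening: 0.0256
```

move_arm:
  commands:
    - {"claw": -0.4,"travel": [3.08,-2,0],"turn": 0}
    - {"claw": -0.4,"travel": [3.08,-2,0],"turn": 0}
    - {"claw": -0.4,"travel": [3.08,-2,0],"turn": 0}
    - {"claw": -0.4,"travel": [3.08,-2,0],"turn": 0}
    - {"claw": -0.4,"travel": [3.08,-2,0],"turn": 0}

```text
time: 1.1
ee_pos: [0.4481, -0.3245, 0.4044]
tcp_rot: [-180.0, 0.0, 1.0]
wrist_force: [0.5, -0.7, 0.9]
opening: 0.0256
```

move_arm:
  commands:
    - {"claw": -0.4,"travel": [3.08,-2,0],"turn": 0}
    - {"claw": -0.4,"travel": [3.08,-2,0],"turn": 0}
    - {"claw": -0.4,"travel": [3.08,-2,0],"turn": 0}
    - {"claw": -0.4,"travel": [0,0,0],"turn": -7}
    - {"claw": -0.4,"travel": [0,0,0],"turn": -7}

```text
time: 1.52
ee_pos: [0.5399, -0.2627, 0.4034]
tcp_rot: [-179.9, 0.1, 15.5]
wrist_force: [0.2, -0.6, 0.7]
opening: 0.0253
```

move_arm:
  commands:
    - {"claw": -0.4,"travel": [0,0,0],"turn": -7}
    - {"claw": -0.4,"travel": [0,0,0],"turn": -7}
    - {"claw": -0.4,"travel": [0,0,0],"turn": -7}
    - {"claw": -0.4,"travel": [0,0,0],"turn": -7}
    - {"claw": -0.4,"travel": [0,0,0],"turn": -7}

```text
time: 1.93
ee_pos: [0.5382, -0.2643, 0.4042]
tcp_rot: [-180.0, 0.0, 50.4]
wrist_force: [0.3, -0.2, 0.0]
opening: 0.0254
```

move_arm:
  commands:
    - {"claw": -0.4,"travel": [0,0,0],"turn": -7}
    - {"claw": -0.4,"travel": [0,0,0],"turn": -7}
    - {"claw": -0.4,"travel": [0,0,0],"turn": -7}
    - {"claw": -0.4,"travel": [0,0,0],"turn": -7}
    - {"claw": -0.4,"travel": [0,0,0],"turn": -7}

```text
time: 2.35
ee_pos: [0.5382, -0.2643, 0.4042]
tcp_rot: [-180.0, -0.0, 85.3]
wrist_force: [-1.3, 0.0, 0.6]
opening: 0.0256
```

move_arm:
  commands:
    - {"claw": -0.5,"travel": [0,0,0],"turn": -7}
    - {"claw": -0.5,"travel": [0,0,0],"turn": -7}
    - {"claw": -0.5,"travel": [0,0,0],"turn": -7}
    - {"claw": -0.5,"travel": [0,0,0],"turn": -7}
    - {"claw": -0.5,"travel": [0,0,0],"turn": -7}

```text
time: 2.77
ee_pos: [0.5382, -0.2643, 0.4042]
tcp_rot: [-180.0, -0.0, 120.3]
wrist_force: [-0.1, 1.7, 0.2]
opening: 0.0215
```

```bash
python3 plan.py 0.54 -0.266 0.14 134
python3 - <<'E'
from h import *
crop("top",310,130,435,250,5,"pics/k1.png");crop("side",230,130,370,250,5,"pics/k2.png")
E
```

```text
t2.77 grasp [ 0.5382 -0.2643  0.2495] rot [-179.9709   -0.0423  120.3456] q [-26.1587  12.0185  17.9122  95.9451  -0.0009  33.4957] F [-0.1445  1.7182  0.2459] open 21.5
shift in tool cm [-0.2431  0.0784 10.9471] rows 3 per row [-0.081   0.0261  3.649 ]
turn -13.654425665091708 (alt -193.6544256650917 166.3455743349083 ) rows 2.0
```

View pics/k1.png

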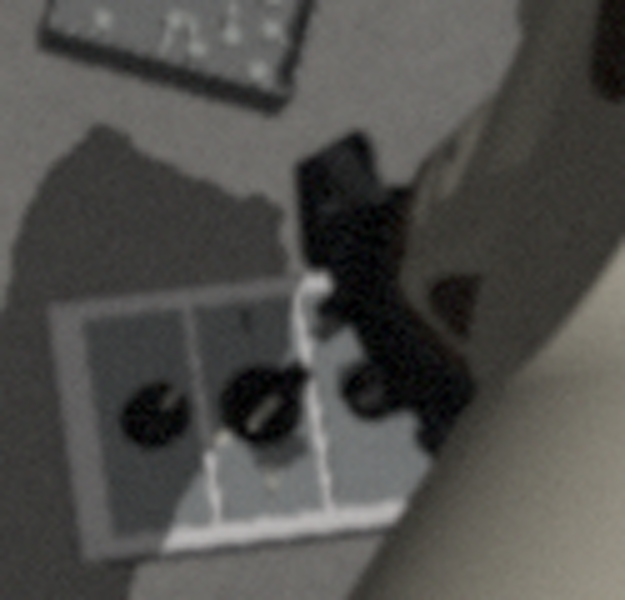

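View pics/k2.png

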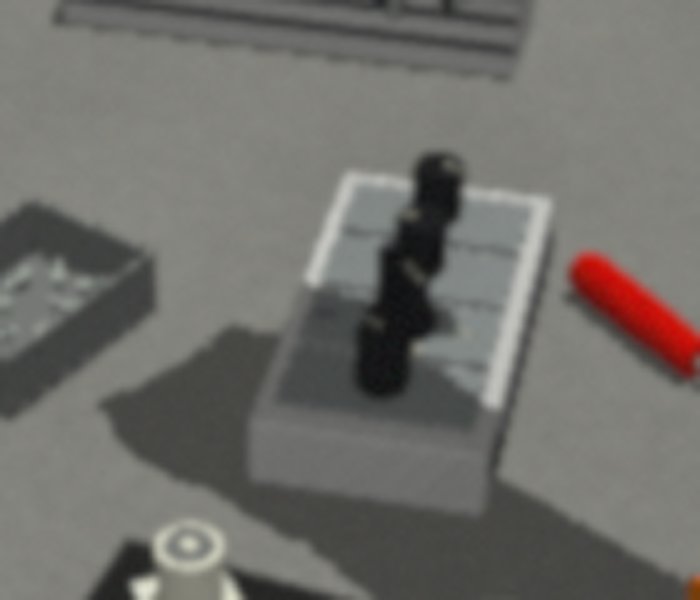

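The gripper hangs above and behind the knob in the view, and the knob is still at about (262,405) in the crop, unobstructed by the fingers. I'll align and descend.

move_arm:
  commands:
    - {"claw": -0.4,"travel": [-0.24,0.08,0],"turn": -6.8}
    - {"claw": -0.4,"travel": [0,0,2],"turn": -6.8}
    - {"claw": -0.4,"travel": [0,0,3],"turn": 0}
    - {"claw": -0.4,"travel": [0,0,3],"turn": 0}
    - {"claw": -0.4,"travel": [0,0,3],"turn": 0}

```text
time: 3.28
ee_pos: [0.5399, -0.2659, 0.2933]
tcp_rot: [180.0, 0.0, 133.3]
wrist_force: [-0.1, -0.3, 0.8]
opening: 0.0252
```

```bash
python3 plan.py 0.54 -0.266 0.077 134
python3 - <<'E'
from h import *
crop("side",230,130,370,250,5,"pics/k3.png")
E
```

```text
t3.28 grasp [ 0.5399 -0.2659  0.1386] rot [179.9946   0.014  133.3113] q [-26.2218  11.2862   4.8007  83.4996   0.0002  20.4668] F [-0.0577 -0.3173  0.7595] open 25.2
shift in tool cm [-0.0106  0.0009  6.1646] rows 2 per row [-0.0053  0.0004  3.0823]
turn -0.6886599977428602 (alt -180.68865999774286 179.31134000225714 ) rows 1.0
```

View pics/k3.png

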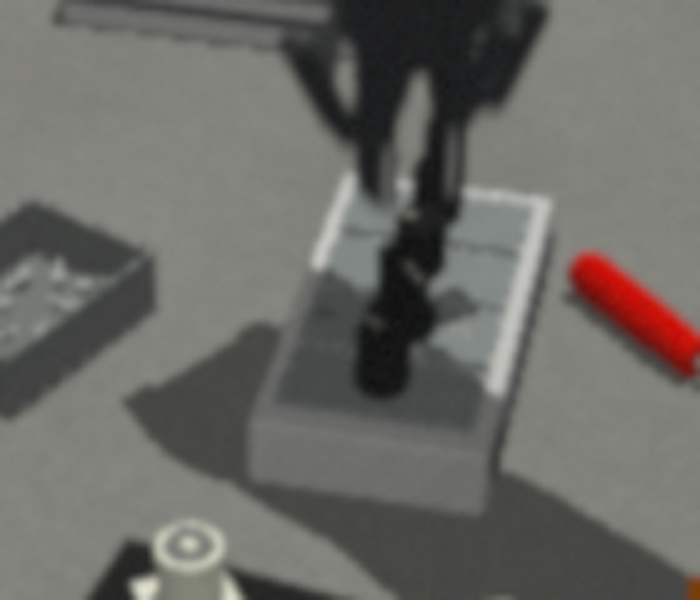

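The fingers straddle the knob's position from above, with tips at about (306,169) and (320,169) px. I'll go down in small rows.

move_arm:
  commands:
    - {"claw": -0.4,"travel": [0,0,2],"turn": -0.7}
    - {"claw": -0.4,"travel": [0,0,1.5],"turn": 0}
    - {"claw": -0.4,"travel": [0,0,0.8],"turn": 0}
    - {"claw": -0.4,"travel": [0,0,0],"turn": 0}

```text
time: 3.67
ee_pos: [0.5397, -0.2658, 0.2504]
tcp_rot: [-179.9, -0.1, 134.2]
wrist_force: [-0.6, 0.3, 0.4]
opening: 0.0253
```

```bash
python3 plan.py 0.54 -0.266 0.077 134
python3 - <<'E'
from h import *
crop("side",230,130,370,250,5,"pics/k4.png")
E
```

```text
t3.67 grasp [ 0.5397 -0.2658  0.0957] rot [-179.9471   -0.1469  134.1579] q [-26.2194  11.8613   0.7148  79.0095  -0.0005  19.6226] F [-0.6127  0.284   0.358 ] open 25.3
shift in tool cm [-0.0364  0.0074  1.8655] rows 1 per row [-0.0364  0.0074  1.8655]
turn 0.157937915751603 (alt -179.8420620842484 180.1579379157516 ) rows 1.0
```

View pics/k4.png

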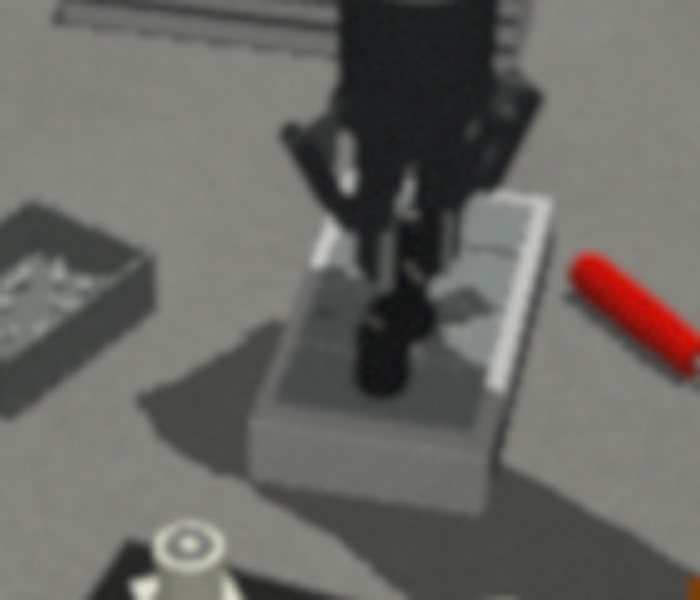

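The fingers straddle the bar without contact, one at (375,270) and one at (445,255) in the crop. I'll lower the last 1.8 cm and close.

move_arm:
  commands:
    - {"claw": -0.4,"travel": [0,0,1],"turn": 0}
    - {"claw": -0.4,"travel": [0,0,0.8],"turn": 0}
    - {"claw": -0.4,"travel": [0,0,0],"turn": 0}

```text
time: 3.97
ee_pos: [0.5398, -0.2659, 0.2323]
tcp_rot: [-180.0, -0.1, 134.3]
wrist_force: [-0.2, -0.1, -1.1]
opening: 0.0253
```

move_arm:
  commands:
    - {"claw": -1,"travel": [0,0,0],"turn": 0}
    - {"claw": -1,"travel": [0,0,0],"turn": 0}
    - {"claw": -1,"travel": [0,0,0],"turn": 0}
  squeeze: 30

```text
time: 4.22
ee_pos: [0.5401, -0.2659, 0.2337]
tcp_rot: [180.0, -0.0, 134.3]
wrist_force: [1.0, 1.1, -3.2]
opening: 0.0114
```

move_arm:
  commands:
    - {"claw": -1,"travel": [0,0,0],"turn": -6}
    - {"claw": -1,"travel": [0,0,0],"turn": -6}
    - {"claw": -1,"travel": [0,0,0],"turn": -6}
    - {"claw": -1,"travel": [0,0,0],"turn": -6}
    - {"claw": -1,"travel": [0,0,0],"turn": -6}

```text
time: 4.63
ee_pos: [0.5397, -0.2665, 0.2336]
tcp_rot: [-179.9, -0.0, 164.6]
wrist_force: [-2.1, -3.8, -3.4]
opening: 0.0112
```

move_arm:
  commands:
    - {"claw": -1,"travel": [0,0,0],"turn": -6}
    - {"claw": -1,"travel": [0,0,0],"turn": -6}
    - {"claw": -1,"travel": [0,0,0],"turn": -6}
    - {"claw": -1,"travel": [0,0,0],"turn": 0}

```text
time: 4.97
ee_pos: [0.5396, -0.2669, 0.2336]
tcp_rot: [-179.9, -0.1, -177.4]
wrist_force: [-1.6, -7.8, -4.1]
opening: 0.0113
```

```bash
python3 plan.py 0.54 -0.266 0.077 186; python3 -c "
from h import *
s=status.get_obs();print(s['torque'],s['joint_efforts'])"
```

```text
t4.97 grasp [ 0.5396 -0.2669  0.0789] rot [-179.8561   -0.0795 -177.3922] q [-26.2867  12.1431  -0.8171  77.0398  -0.1644 -28.8946] F [-1.5941 -7.8378 -4.1058] open 11.3
shift in tool cm [-0.0394  0.0901  0.1925] rows 1 per row [-0.0394  0.0901  0.1925]
turn -3.392211281303048 (alt -183.39221128130305 176.60778871869695 ) rows 1.0
[-1.37374675  0.46320899  0.0688424 ] [  4.11825657 -62.15113163  48.11854005   0.32163072   1.93161249
  -1.77669413]
```

move_arm:
  commands:
    - {"claw": -1,"travel": [0,0,0],"turn": -3}
    - {"claw": -1,"travel": [0,0,0],"turn": 0}

```text
time: 5.13
ee_pos: [0.5397, -0.267, 0.2337]
tcp_rot: [-179.8, -0.1, -174.6]
wrist_force: [-2.7, -7.0, -4.4]
opening: 0.0114
```

```bash
python3 plan.py 0.54 -0.266 0.077 186; python3 -c "
from h import *
s=status.get_obs();print(s['torque'],s['joint_efforts'])"
```

```text
t5.13 grasp [ 0.5397 -0.267   0.079 ] rot [-179.8483   -0.0816 -174.6056] q [-26.2917  12.1438  -0.8115  77.0345  -0.172  -31.6862] F [-2.7117 -7.0247 -4.3657] open 11.4
shift in tool cm [-0.0423  0.0968  0.1967] rows 1 per row [-0.0423  0.0968  0.1967]
turn -0.6055760094837979 (alt -180.6055760094838 179.3944239905162 ) rows 1.0
[-1.48148279  0.49781505  0.01567175] [  4.38704431 -62.2311759   48.05516124   0.45689212   2.06614517
  -0.71378063]
```

move_arm:
  commands:
    - {"claw": -1,"travel": [0,0,0],"turn": -2}
    - {"claw": -1,"travel": [0,0,0],"turn": 0}

```text
time: 5.3
ee_pos: [0.5397, -0.267, 0.2337]
tcp_rot: [-179.9, -0.1, -172.7]
wrist_force: [-1.8, -6.3, -3.7]
opening: 0.0115
```

```bash
python3 plan.py 0.54 -0.266 0.077 186; python3 -c "
from h import *
s=status.get_obs();print(s['torque'],s['joint_efforts'])"
```

```text
t5.30 grasp [ 0.5397 -0.267   0.079 ] rot [-179.8604   -0.0762 -172.7175] q [-26.2952  12.1414  -0.8132  77.0317  -0.1585 -33.5778] F [-1.7568 -6.2893 -3.7355] open 11.5
shift in tool cm [-0.0461  0.0962  0.1978] rows 1 per row [-0.0461  0.0962  0.1978]
turn 1.2824876641744822 (alt -178.71751233582552 181.28248766417448 ) rows 1.0
[-1.32021476  0.38175972 -0.7871983 ] [  4.95786443 -62.2257185   48.01686287   0.52442864   1.90106615
  -1.31471816]
```

The moment jumped to 0.8 N m, so the knob is at its stop. I'll relax it a little, open slightly, lift and look.

move_arm:
  commands:
    - {"claw": -1,"travel": [0,0,0],"turn": 1}
    - {"claw": -0.4,"travel": [0,0,0],"turn": 0}
    - {"claw": -0.4,"travel": [0,0,0],"turn": 0}
    - {"claw": -0.4,"travel": [0,0,0],"turn": 0}
    - {"claw": -0.4,"travel": [0,0,-2],"turn": 0}

```text
time: 5.72
ee_pos: [0.5394, -0.2655, 0.2505]
tcp_rot: [179.8, -0.2, -173.7]
wrist_force: [-0.3, -0.4, -1.0]
opening: 0.0258
```

move_arm:
  commands:
    - {"claw": -0.4,"travel": [0,0,-4],"turn": 0}
    - {"claw": -0.4,"travel": [0,0,-4],"turn": 0}
    - {"claw": -0.4,"travel": [0,0,-4],"turn": 0}
    - {"claw": -0.4,"travel": [0,0,-4],"turn": 0}

```text
time: 6.05
ee_pos: [0.5397, -0.2656, 0.4161]
tcp_rot: [-180.0, 0.0, -173.7]
wrist_force: [0.9, -0.2, 0.4]
opening: 0.0258
```

```bash
python3 - <<'E'
from h import *
a=crop("top",310,130,435,250,5,"pics/k5.png");crop("side",230,130,370,250,5,"pics/k6.png")
cv2.imwrite("pics/t5.png",a)
E
python3 plan.py 0.570 0.248 0.26
```

```text
t6.15 grasp [ 0.54   -0.2657  0.2671] rot [-179.6658    0.5448 -173.6575] q [-26.2003  12.3877  20.3199  97.2931   0.0113 -32.5411] F [ 0.1104  0.0273 -0.9283] open 25.6
shift in tool cm [-8.6487 50.7274  0.4949] rows 13 per row [-0.6653  3.9021  0.0381]
```

View pics/k5.png

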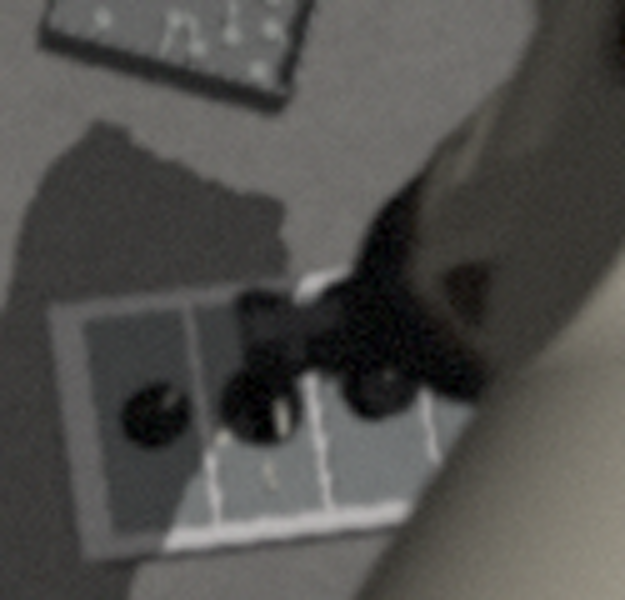

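View pics/k6.png

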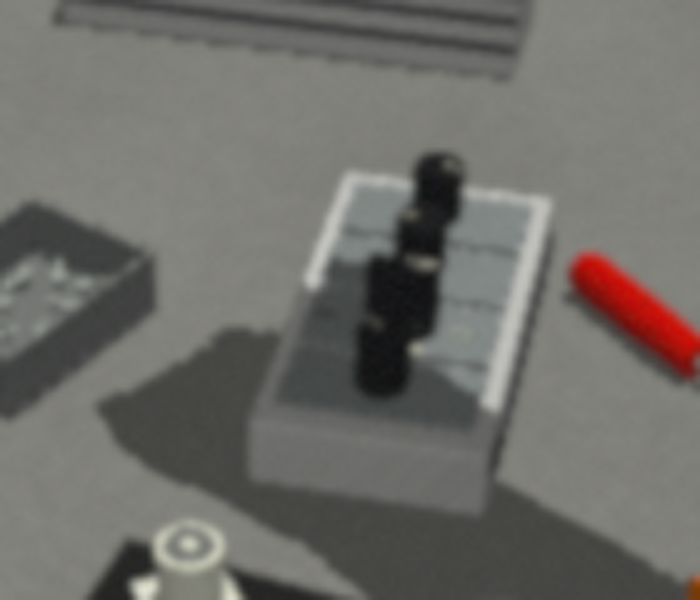

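The knob pointer now points to the console front: it runs from (284,400) to (288,440) in the crop, parallel to the plate edges and in line with the tick. The bin comes next.

move_arm:
  commands:
    - {"claw": -0.4,"travel": [-0.66,3.9,0],"turn": 0}
    - {"claw": -0.4,"travel": [-0.66,3.9,0],"turn": 0}
    - {"claw": -0.4,"travel": [-0.66,3.9,0],"turn": 0}
    - {"claw": -0.4,"travel": [-0.66,3.9,0],"turn": 0}
    - {"claw": -0.4,"travel": [-0.66,3.9,0],"turn": 0}

```text
time: 6.57
ee_pos: [0.5511, -0.0667, 0.4138]
tcp_rot: [180.0, 0.0, -173.7]
wrist_force: [1.6, -0.1, 0.9]
opening: 0.0256
```

move_arm:
  commands:
    - {"claw": -0.4,"travel": [-0.66,3.9,0],"turn": 0}
    - {"claw": -0.4,"travel": [-0.66,3.9,0],"turn": 0}
    - {"claw": -0.4,"travel": [-0.66,3.9,0],"turn": 0}
    - {"claw": -0.4,"travel": [-0.66,3.9,0],"turn": 0}
    - {"claw": -0.4,"travel": [-0.66,3.9,0],"turn": 0}

```text
time: 6.98
ee_pos: [0.5624, 0.131, 0.4139]
tcp_rot: [180.0, 0.0, -173.7]
wrist_force: [1.8, -0.6, -0.6]
opening: 0.0254
```

move_arm:
  commands:
    - {"claw": -0.4,"travel": [-0.66,3.9,0],"turn": 0}
    - {"claw": -0.4,"travel": [-0.66,3.9,0],"turn": 0}
    - {"claw": -0.4,"travel": [-0.66,3.9,0],"turn": 0}
    - {"claw": -0.4,"travel": [0,0,0],"turn": 7}
    - {"claw": -0.4,"travel": [0,0,0],"turn": 7}

```text
time: 7.4
ee_pos: [0.5694, 0.2501, 0.4128]
tcp_rot: [-180.0, -0.1, 172.2]
wrist_force: [-0.4, -0.0, -0.1]
opening: 0.0256
```

move_arm:
  commands:
    - {"claw": -0.4,"travel": [0,0,0],"turn": 7}
    - {"claw": -0.4,"travel": [0,0,0],"turn": 7}
    - {"claw": -0.4,"travel": [0,0,0],"turn": 7}
    - {"claw": -0.4,"travel": [0,0,0],"turn": 7}
    - {"claw": -0.4,"travel": [0,0,0],"turn": 7}

```text
time: 7.82
ee_pos: [0.5696, 0.2476, 0.4136]
tcp_rot: [180.0, -0.0, 137.0]
wrist_force: [1.0, 0.4, 0.3]
opening: 0.0257
```

move_arm:
  commands:
    - {"claw": -0.4,"travel": [0,0,0],"turn": 7}
    - {"claw": -0.4,"travel": [0,0,0],"turn": 7}
    - {"claw": -0.4,"travel": [0,0,0],"turn": 7}
    - {"claw": -0.4,"travel": [0,0,0],"turn": 7}
    - {"claw": -0.4,"travel": [0,0,0],"turn": 7}

```text
time: 8.23
ee_pos: [0.5696, 0.2476, 0.4137]
tcp_rot: [180.0, -0.0, 102.0]
wrist_force: [0.6, 0.5, 0.4]
opening: 0.0255
```

```bash
python3 plan.py 0.570 0.248 0.172 101
python3 - <<'E'
from h import *
a=viewer.camera("top");cv2.imwrite("pics/t6.png",a);crop("side",70,200,270,360,4,"pics/s6.png")
b=cv2.imread("pics/t5.png")
E
```

```text
t8.23 grasp [0.5696 0.2476 0.259 ] rot [179.9909  -0.0126 101.9902] q [ 23.4897  15.4038  23.0253  97.6101   0.0105 101.4995] F [0.5921 0.4894 0.3845] open 25.5
shift in tool cm [0.0321 0.0475 8.6998] rows 3 per row [0.0107 0.0158 2.8999]
turn 0.9902124367572753 (alt -179.00978756324272 180.99021243675728 ) rows 1.0
```

View pics/s6.png

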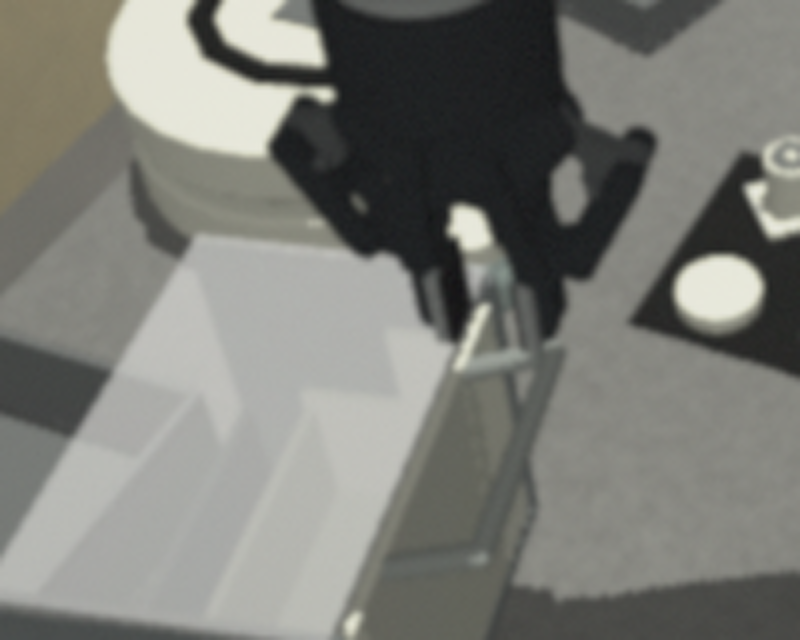

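View pics/t6.png

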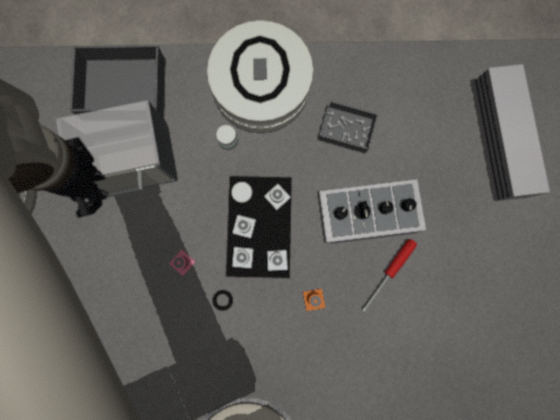

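The gripper is above the handle with one finger on each side, and the top view shows the knob pointing to the front and all sleeves in place. I'll lower onto the bar.

move_arm:
  commands:
    - {"claw": -0.38,"travel": [0,0.05,2.5],"turn": 1}
    - {"claw": -0.38,"travel": [0,0,2.5],"turn": 0}
    - {"claw": -0.38,"travel": [0,0,2],"turn": 0}
    - {"claw": -0.38,"travel": [0,0,1.3],"turn": 0}
    - {"claw": -0.38,"travel": [0,0,0],"turn": 0}

```text
time: 8.75
ee_pos: [0.5697, 0.2474, 0.3273]
tcp_rot: [-179.7, 0.1, 101.6]
wrist_force: [0.1, 0.8, 1.0]
opening: 0.0263
```

move_arm:
  commands:
    - {"claw": -1,"travel": [0,0,0],"turn": 0}
    - {"claw": -1,"travel": [0,0,0],"turn": 0}
    - {"claw": -1,"travel": [0,0,0],"turn": 0}
    - {"claw": -1,"travel": [0,0,0],"turn": 0}
  squeeze: 25

```text
time: 9.08
ee_pos: [0.5699, 0.2475, 0.3314]
tcp_rot: [-180.0, -0.0, 101.4]
wrist_force: [-5.7, -1.3, -0.8]
opening: 0.0089
```

```bash
python3 plan.py 0.570 0.248 0.172 101
python3 - <<'E'
from h import *
crop("side",70,200,270,360,4,"pics/s7.png")
E
```

```text
t9.08 grasp [0.5699 0.2475 0.1767] rot [-179.9765   -0.0122  101.3585] q [ 23.4684  14.0143  12.2061  88.2123   0.0168 102.1099] F [-5.737  -1.3036 -0.8407] open 8.9
shift in tool cm [0.0503 0.0192 0.4708] rows 1 per row [0.0503 0.0192 0.4708]
turn 0.3585485463496241 (alt -179.64145145365038 180.35854854634962 ) rows 1.0
```

View pics/s7.png

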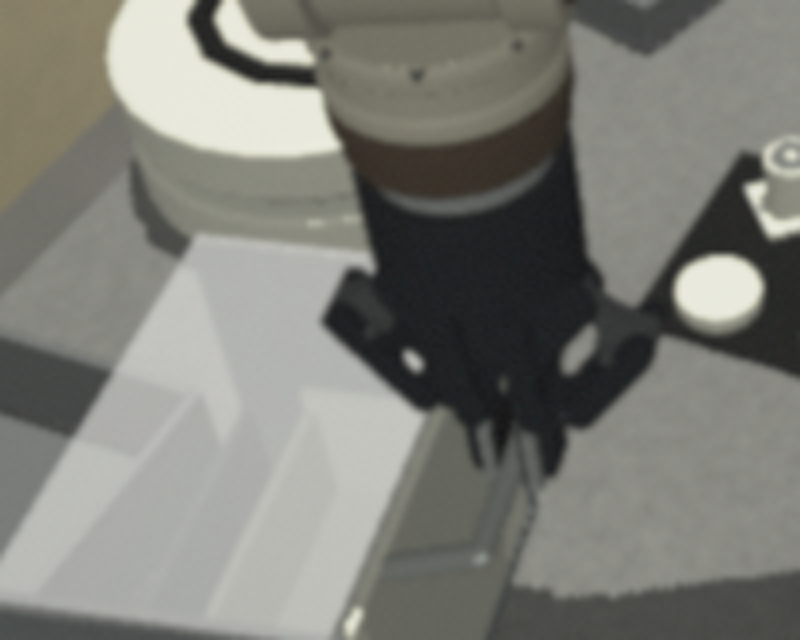

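The bar is gripped at 8.9 mm opening. I'll pull it forward and down along the arc.

move_arm:
  commands:
    - {"claw": -1,"travel": [0,-1.38,0.41],"turn": 0}
    - {"claw": -1,"travel": [0,-1.34,0.53],"turn": 0}
    - {"claw": -1,"travel": [0,-1.29,0.64],"turn": 0}
    - {"claw": -1,"travel": [0,-1.23,0.76],"turn": 0}
    - {"claw": -1,"travel": [0,0,0],"turn": 0}

```text
time: 9.55
ee_pos: [0.5177, 0.2371, 0.3083]
tcp_rot: [179.9, -0.0, 101.4]
wrist_force: [-3.4, -0.1, 2.6]
opening: 0.0091
```

move_arm:
  commands:
    - {"claw": -1,"travel": [0,-1.15,0.85],"turn": 0}
    - {"claw": -1,"travel": [0,-1.08,0.96],"turn": 0}
    - {"claw": -1,"travel": [0,-0.99,1.04],"turn": 0}
    - {"claw": -1,"travel": [0,-0.91,1.15],"turn": 0}
    - {"claw": -1,"travel": [0,0,0],"turn": 0}

```text
time: 9.97
ee_pos: [0.478, 0.2292, 0.2675]
tcp_rot: [179.9, -0.0, 101.3]
wrist_force: [-1.4, 1.0, -1.4]
opening: 0.0091
```

```bash
python3 plan.py 0.478 0.230 0.108 101
python3 - <<'E'
from h import *
crop("side",70,200,270,360,4,"pics/s8.png")
E
```

```text
t9.97 grasp [0.478  0.2292 0.1128] rot [179.9474  -0.0339 101.3414] q [ 25.6146   1.7551  -8.4657  79.7199   0.0199 104.2732] F [-1.419   0.9697 -1.4096] open 9.1
shift in tool cm [0.0773 0.0161 0.4774] rows 1 per row [0.0773 0.0161 0.4774]
turn 0.3413802189130024 (alt -179.658619781087 180.341380218913 ) rows 1.0
```

View pics/s8.png

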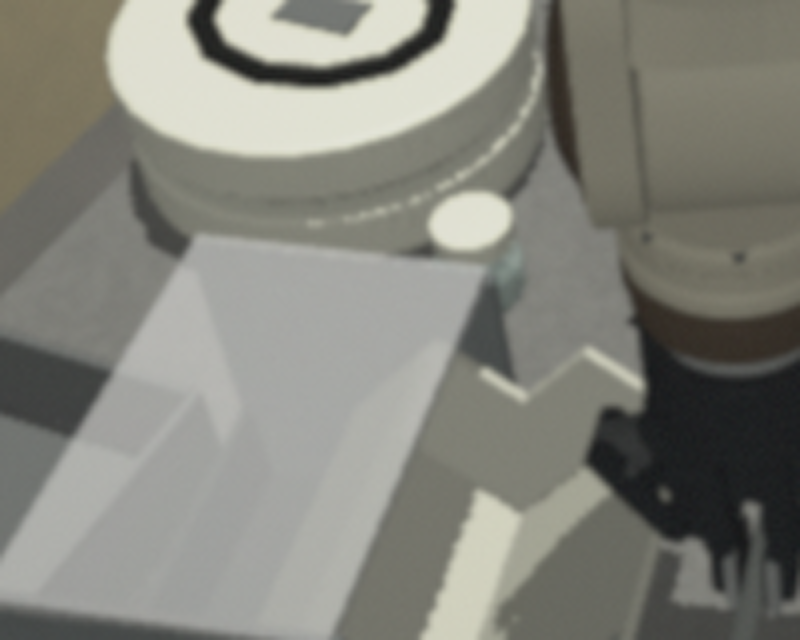

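The bin is tipped and its trough is open. One small extra pull will confirm the stop.

move_arm:
  commands:
    - {"claw": -1,"travel": [0,-0.4,0.6],"turn": 0}
    - {"claw": -1,"travel": [0,0,0],"turn": 0}
    - {"claw": -1,"travel": [0,0,0],"turn": 0}
    - {"claw": -1,"travel": [0,0,0],"turn": 0}

```text
time: 10.35
ee_pos: [0.4765, 0.229, 0.2653]
tcp_rot: [179.5, -0.1, 101.3]
wrist_force: [2.4, 0.5, 16.4]
opening: 0.0086
```

```bash
python3 plan.py 0.478 0.230 0.108 101
```

```text
t10.35 grasp [0.4765 0.229  0.1106] rot [179.5147  -0.0833 101.2971] q [ 25.6742   1.3251  -9.1418  79.0423  -0.0398 104.3773] F [ 2.3935  0.5111 16.4208] open 8.6
shift in tool cm [0.0716 0.1676 0.2663] rows 1 per row [0.0716 0.1676 0.2663]
turn 0.2970731781118445 (alt -179.70292682188816 180.29707317811184 ) rows 1.0
```

The stop was felt at 16 N, so the bin is fully forward. I'll release it and rise.

move_arm:
  commands:
    - {"claw": -1,"travel": [0,0.2,-0.3],"turn": 0}
    - {"claw": -0.35,"travel": [0,0,0],"turn": 0}
    - {"claw": -0.35,"travel": [0,0,0],"turn": 0}
    - {"claw": -0.35,"travel": [0,0,-2],"turn": 0}
    - {"claw": -0.35,"travel": [0,0,-3],"turn": 0}

```text
time: 10.77
ee_pos: [0.4758, 0.2284, 0.3116]
tcp_rot: [-179.6, 0.1, 101.3]
wrist_force: [0.4, 0.9, -0.2]
opening: 0.0277
```

move_arm:
  commands:
    - {"claw": -0.35,"travel": [0,0,-4],"turn": 0}
    - {"claw": 0.4,"travel": [0,0,-4],"turn": -7}
    - {"claw": 0.4,"travel": [0,0,-2],"turn": -7}
    - {"claw": 0.4,"travel": [0,0,0],"turn": -7}
    - {"claw": 0.4,"travel": [0,0,0],"turn": -7}

```text
time: 11.18
ee_pos: [0.4766, 0.2288, 0.4158]
tcp_rot: [179.9, 0.0, 129.6]
wrist_force: [0.5, 0.3, -0.3]
opening: 0.0599
```

move_arm:
  commands:
    - {"claw": 0.4,"travel": [0,0,0],"turn": -7}
    - {"claw": 0.4,"travel": [0,0,0],"turn": -7}
    - {"claw": 0.4,"travel": [0,0,0],"turn": -7}
    - {"claw": 0.4,"travel": [0,0,0],"turn": -7}
    - {"claw": 0.4,"travel": [0,0,0],"turn": -7}

```text
time: 11.6
ee_pos: [0.4765, 0.2287, 0.4138]
tcp_rot: [-179.9, -0.0, 164.6]
wrist_force: [-0.5, 0.2, -0.2]
opening: 0.0595
```

move_arm:
  commands:
    - {"claw": 0.4,"travel": [0,0,0],"turn": -7}
    - {"claw": 0.4,"travel": [0,0,0],"turn": -7}
    - {"claw": 0.4,"travel": [0,0,0],"turn": -7}
    - {"claw": 0.4,"travel": [0,0,0],"turn": -6}

```text
time: 11.93
ee_pos: [0.4765, 0.2287, 0.4138]
tcp_rot: [-180.0, -0.1, -168.3]
wrist_force: [-0.1, 0.3, 0.0]
opening: 0.0597
```

```bash
cat > see.py <<'E'
from h import *
import sys
np.set_printoptions(precision=4,suppress=True)
t=viewer.camera("top");s=viewer.camera("side");k=sys.argv[1]
cv2.imwrite(f"pics/t{k}.png",t);cv2.imwrite(f"pics/s{k}.png",s)
hs=cv2.cvtColor(t,cv2.COLOR_BGR2HSV)
m=((hs[...,2]>105)&(hs[...,1]<50)).astype(np.uint8); m[:165]=0;m[330:]=0;m[:,:205]=0;m[:,315:]=0
n,l,st,ce=cv2.connectedComponentsWithStats(m)
for i in range(1,n):
  if st[i,4]>60: print(st[i],ce[i],pl("top",*ce[i],.01))
E
python3 see.py 9; python3 plan.py .4395 .0055 .15 191
```

```text
[ 205  165  102  165 3853] [235.5871 272.687 ] [0.4056 0.0233 0.01  ]
[ 275  165   40  125 2048] [302.9595 223.313 ] [ 0.5176 -0.1352  0.01  ]
[232 182  20  21 332] [241.4307 191.5873] [0.5953 0.0089 0.01  ]
[265 184  25  26 358] [276.9777 196.352 ] [ 0.5826 -0.0753  0.01  ]
[233 215  23  23 373] [243.7024 226.0536] [0.5132 0.0039 0.01  ]
[232 247  21  21 380] [242.4026 257.1947] [0.4408 0.0073 0.01  ]
[267 250  21  21 376] [277.0532 260.008 ] [ 0.4332 -0.073   0.01  ]
[264 279  19  25 128] [272.7031 290.9688] [ 0.3629 -0.0619  0.01  ]
t12.03 grasp [0.4765 0.2287 0.2591] rot [-179.9751   -0.0615 -168.5955] q [25.6442  2.2652  8.2468 96.0473 -0.009  14.2397] F [-0.3525  0.3355  0.7331] open 59.6
shift in tool cm [  8.0263 -21.1454  10.9317] rows 7 per row [ 1.1466 -3.0208  1.5617]
turn 0.40454089296576967 (alt -179.59545910703423 180.40454089296577 ) rows 1.0
```

View pics/t9.png

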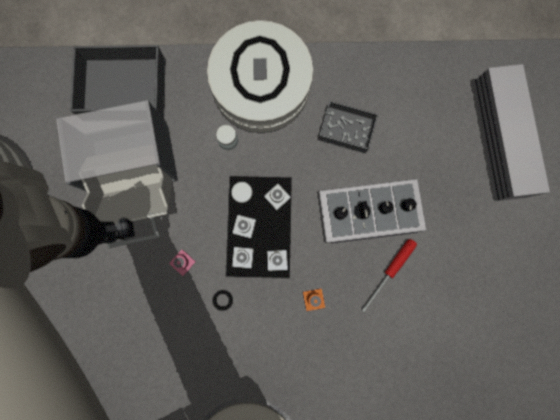

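View pics/s9.png

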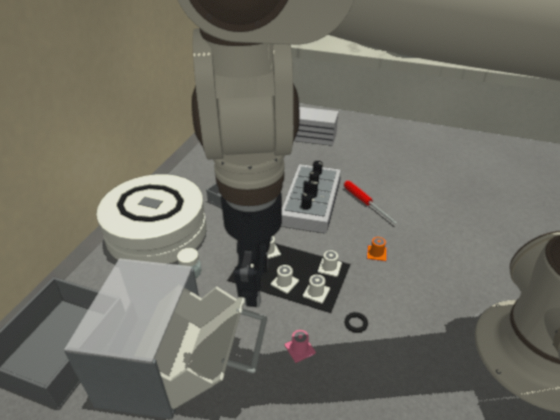

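The bin is open with its trough visible around (125,190) in the top view. All four sleeves are in place. First I'll take the sleeve at (242,257) px.

move_arm:
  commands:
    - {"claw": 0.4,"travel": [1.34,-3.52,0],"turn": 0.4}
    - {"claw": 0.4,"travel": [1.34,-3.52,0],"turn": 0}
    - {"claw": 0.4,"travel": [1.34,-3.52,0],"turn": 0}
    - {"claw": 0.4,"travel": [1.34,-3.52,0],"turn": 0}
    - {"claw": 0.4,"travel": [1.34,-3.52,0],"turn": 0}

```text
time: 12.45
ee_pos: [0.4434, 0.0417, 0.4141]
tcp_rot: [-180.0, -0.0, -169.3]
wrist_force: [0.8, -0.3, -0.1]
opening: 0.0598
```

move_arm:
  commands:
    - {"claw": 0.4,"travel": [1.34,-3.52,1],"turn": 0}
    - {"claw": 0.4,"travel": [0,0,4],"turn": 0}
    - {"claw": 0.4,"travel": [0,0,4],"turn": 0}
    - {"claw": 0.4,"travel": [0,0,4],"turn": 0}
    - {"claw": 0.4,"travel": [0,0,4],"turn": 0}

```text
time: 12.87
ee_pos: [0.4372, 0.0056, 0.2426]
tcp_rot: [-180.0, 0.0, -169.4]
wrist_force: [0.8, 0.5, 0.1]
opening: 0.0598
```

```bash
python3 plan.py .439 .006 .030 191
python3 - <<'E'
from h import *
crop("side",230,200,370,320,5,"pics/g1.png")
E
```

```text
t12.87 grasp [0.4372 0.0056 0.0879] rot [-179.9885    0.0242 -169.4085] q [  0.7333 -10.6415 -22.8462  77.7695  -0.0072  -9.8582] F [0.7907 0.4928 0.1177] open 59.8
shift in tool cm [-0.1813  0.0093  5.7883] rows 2 per row [-0.0907  0.0047  2.8942]
turn -0.4085147415796655 (alt -180.40851474157967 179.59148525842033 ) rows 1.0
```

View pics/g1.png

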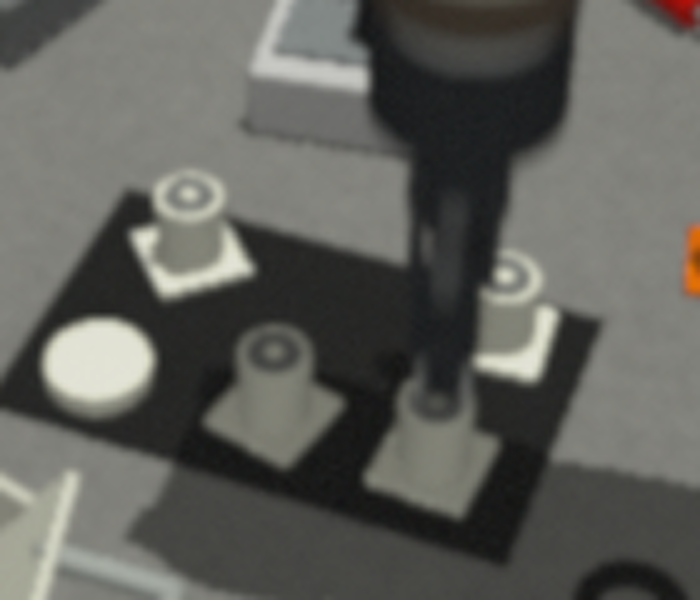

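The fingers stand over the sleeve, which is at about (437,400) in the crop. I'll descend and grip.

move_arm:
  commands:
    - {"claw": 0.4,"travel": [-0.15,0,2.5],"turn": 0}
    - {"claw": 0.4,"travel": [0,0,2.2],"turn": 0}
    - {"claw": 0.4,"travel": [0,0,1.1],"turn": 0}
    - {"claw": -1,"travel": [0,0,0],"turn": 0}
    - {"claw": -1,"travel": [0,0,0],"turn": 0}
  squeeze: 40

```text
time: 13.33
ee_pos: [0.4393, 0.0064, 0.1872]
tcp_rot: [-180.0, -0.0, -169.2]
wrist_force: [0.4, -0.4, -0.0]
opening: 0.0368
```

move_arm:
  commands:
    - {"claw": -1,"travel": [0,0,0],"turn": 0}
    - {"claw": -1,"travel": [0,0,0],"turn": 0}
    - {"claw": -1,"travel": [0,0,-2],"turn": 0}
    - {"claw": -1,"travel": [0,0,-4],"turn": 0}
    - {"claw": -1,"travel": [0,0,-4],"turn": 0}

```text
time: 13.75
ee_pos: [0.4385, 0.0064, 0.2876]
tcp_rot: [180.0, -0.1, -169.1]
wrist_force: [0.9, 0.4, 0.1]
opening: 0.0313
```

```bash
python3 - <<'E'
import numpy as np
o=np.array([.609,.2556]);x=np.array([.982,.191]);y=np.array([-.191,.982])
for b in(35,-35,0,20): print(b,o-.04*x+b/1000*y)
E
python3 plan.py .563 .282 .19 191
```

```text
35 [0.563035 0.28233 ]
-35 [0.576405 0.21359 ]
0 [0.56972 0.24796]
20 [0.5659 0.2676]
t13.75 grasp [0.4385 0.0064 0.1329] rot [ 179.9849   -0.0838 -169.1197] q [  0.8319 -11.0281 -18.1829  82.9303   0.0002 -10.0484] F [0.8715 0.4142 0.1129] open 31.3
shift in tool cm [-17.4236  24.7187  -5.7245] rows 8 per row [-2.178   3.0898 -0.7156]
turn -0.11971918206484133 (alt -180.11971918206484 179.88028081793516 ) rows 1.0
```

move_arm:
  commands:
    - {"claw": -1,"travel": [0,0,-4],"turn": 0}
    - {"claw": -1,"travel": [-2.18,3.09,-1.5],"turn": 0}
    - {"claw": -1,"travel": [-2.18,3.09,-1],"turn": 0}
    - {"claw": -1,"travel": [-2.18,3.09,0],"turn": 0}
    - {"claw": -1,"travel": [-2.18,3.09,0],"turn": 0}

```text
time: 14.17
ee_pos: [0.5019, 0.1458, 0.3537]
tcp_rot: [180.0, 0.2, -169.2]
wrist_force: [0.7, -0.9, 0.3]
opening: 0.0309
```

move_arm:
  commands:
    - {"claw": -1,"travel": [-2.18,3.09,0],"turn": 0}
    - {"claw": -1,"travel": [-2.18,3.09,0],"turn": 0}
    - {"claw": -1,"travel": [-2.18,3.09,0],"turn": 0}
    - {"claw": -1,"travel": [-2.18,3.09,0],"turn": 0}
    - {"claw": -1,"travel": [0,0,0],"turn": 0}

```text
time: 14.58
ee_pos: [0.5651, 0.2872, 0.3495]
tcp_rot: [179.9, -0.0, -168.9]
wrist_force: [2.2, 0.1, -0.5]
opening: 0.0307
```

```bash
python3 plan.py .563 .282 .13 191;python3 - <<'E'
from h import *
crop("side",70,200,270,360,4,"pics/d1.png")
E
```

```text
t14.58 grasp [0.5651 0.2872 0.1948] rot [ 179.9494   -0.0499 -168.9207] q [26.9293 15.9857 16.5828 90.6312  0.0623 15.85  ] F [ 2.1873  0.1241 -0.481 ] open 30.7
shift in tool cm [ 0.3048 -0.4761  6.4757] rows 2 per row [ 0.1524 -0.2381  3.2379]
turn 0.07933276621281493 (alt -179.92066723378719 180.07933276621281 ) rows 1.0
```

View pics/d1.png

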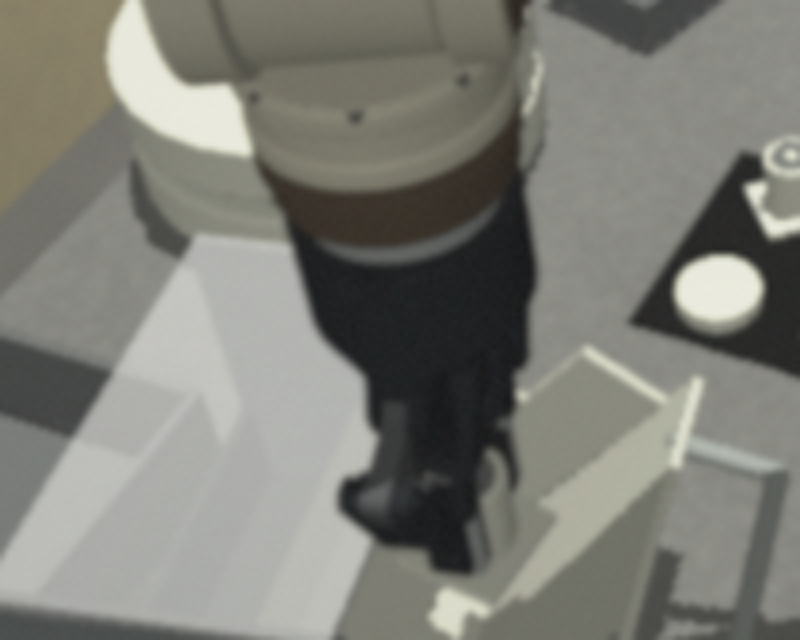

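The sleeve hangs over the trough at about (497,510) in the crop. I'll lower and release.

move_arm:
  commands:
    - {"claw": -1,"travel": [0.3,-0.4,2.5],"turn": 0}
    - {"claw": -1,"travel": [0,0,2.5],"turn": 0}
    - {"claw": -1,"travel": [0,0,1.4],"turn": 0}
    - {"claw": -1,"travel": [0,0,0],"turn": 0}

```text
time: 14.97
ee_pos: [0.561, 0.2766, 0.2855]
tcp_rot: [-180.0, -0.1, -169.2]
wrist_force: [0.4, -0.2, -1.0]
opening: 0.0309
```

move_arm:
  commands:
    - {"claw": 0.08,"travel": [0,0,0],"turn": 0}
    - {"claw": 0.08,"travel": [0,0,0],"turn": 0}
    - {"claw": 0.08,"travel": [0,0,-1],"turn": 0}
    - {"claw": 0.08,"travel": [0,0,-4],"turn": 0}
    - {"claw": 0.4,"travel": [0,0,-4],"turn": 0}

```text
time: 15.38
ee_pos: [0.5607, 0.2771, 0.3785]
tcp_rot: [-180.0, -0.1, -169.1]
wrist_force: [1.0, 1.5, 0.8]
opening: 0.0568
```

```bash
python3 see.py 10; python3 plan.py .510 .0035 .2 191;python3 - <<'E'
from h import *
crop("side",70,200,270,360,4,"pics/d2.png")
E
```

```text
[ 205  165  106  165 4735] [238.9848 273.8209] [0.4029 0.0154 0.01  ]
[239 165  23  10  66] [251.0606 169.0606] [ 0.6496 -0.0144  0.01  ]
[ 269  165   46  125 2324] [302.2362 221.901 ] [ 0.521  -0.1336  0.01  ]
[232 182  20  20 331] [241.3867 191.5952] [0.5953 0.009  0.01  ]
[265 184  25  26 358] [277.0056 196.3464] [ 0.5826 -0.0754  0.01  ]
[233 215  23  23 375] [243.736 226.048] [0.5133 0.0039 0.01  ]
[267 250  21  21 376] [277.0532 260.008 ] [ 0.4332 -0.073   0.01  ]
t15.48 grasp [0.5613 0.2775 0.2321] rot [ 179.8203    0.6514 -169.1091] q [26.303  15.0123 19.5365 93.8485  0.0001 15.411 ] F [ 1.0424 -0.7396  1.1516] open 59.5
shift in tool cm [ 10.2536 -25.9429   3.0113] rows 8 per row [ 1.2817 -3.2429  0.3764]
turn -0.10905690856031924 (alt -180.10905690856032 179.89094309143968 ) rows 1.0
```

View pics/d2.png

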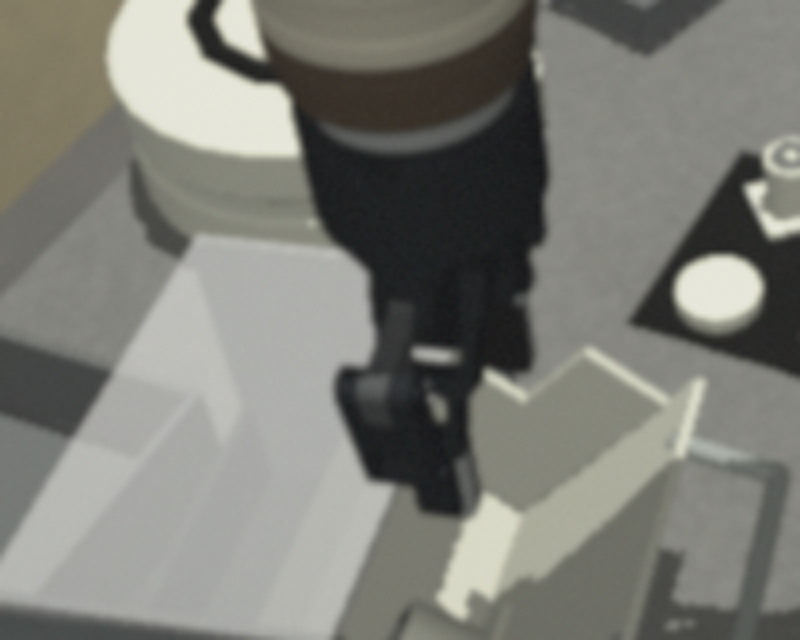

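The first sleeve lies in the trough, seen at (430,625) in the crop. Next is the sleeve at (244,226) px in the top view.

move_arm:
  commands:
    - {"claw": 0.4,"travel": [1.28,-3.24,0],"turn": 0}
    - {"claw": 0.4,"travel": [1.28,-3.24,0],"turn": 0}
    - {"claw": 0.4,"travel": [1.28,-3.24,0],"turn": 0}
    - {"claw": 0.4,"travel": [1.28,-3.24,0],"turn": 0}
    - {"claw": 0.4,"travel": [1.28,-3.24,0],"turn": 0}

```text
time: 15.95
ee_pos: [0.5283, 0.105, 0.3778]
tcp_rot: [-180.0, 0.0, -169.1]
wrist_force: [0.7, -0.3, 0.2]
opening: 0.0596
```

move_arm:
  commands:
    - {"claw": 0.4,"travel": [1.28,-3.24,0],"turn": 0}
    - {"claw": 0.4,"travel": [1.28,-3.24,0],"turn": 0}
    - {"claw": 0.4,"travel": [1.28,-3.24,3],"turn": 0}
    - {"claw": 0.4,"travel": [0,0,4],"turn": 0}
    - {"claw": 0.4,"travel": [0,0,4],"turn": 0}

```text
time: 16.37
ee_pos: [0.5102, 0.0051, 0.2706]
tcp_rot: [-180.0, 0.2, -169.3]
wrist_force: [0.8, 0.6, -1.1]
opening: 0.0598
```

```bash
python3 plan.py .511 .0035 .030 191
python3 - <<'E'
from h import *
crop("side",230,200,370,320,5,"pics/g2.png")
E
```

```text
t16.37 grasp [0.5102 0.0051 0.1159] rot [-179.9584    0.2105 -169.2826] q [  0.569   -1.0918 -10.9745  79.9029  -0.0039 -10.1483] F [ 0.7787  0.6265 -1.1316] open 59.8
shift in tool cm [-0.0155 -0.1614  8.595 ] rows 3 per row [-0.0052 -0.0538  2.865 ]
turn -0.2826321667148477 (alt -180.28263216671485 179.71736783328515 ) rows 1.0
```

View pics/g2.png

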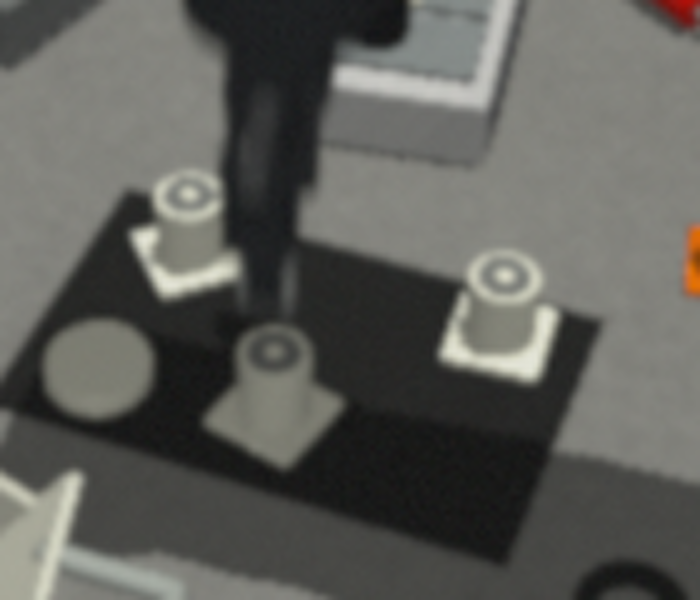

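The fingers are above the sleeve at (275,350) in the crop. Descend and grip.

move_arm:
  commands:
    - {"claw": 0.4,"travel": [0,-0.1,3.2],"turn": 0}
    - {"claw": 0.4,"travel": [0,0,3],"turn": 0}
    - {"claw": 0.4,"travel": [0,0,2.2],"turn": 0}
    - {"claw": -1,"travel": [0,0,0],"turn": 0}
    - {"claw": -1,"travel": [0,0,0],"turn": 0}
  squeeze: 40

```text
time: 16.83
ee_pos: [0.5106, 0.0061, 0.1868]
tcp_rot: [180.0, -0.1, -169.1]
wrist_force: [0.2, 1.1, 0.5]
opening: 0.0366
```

move_arm:
  commands:
    - {"claw": -1,"travel": [0,0,0],"turn": 0}
    - {"claw": -1,"travel": [0,0,0],"turn": 0}
    - {"claw": -1,"travel": [0,0,-3],"turn": 0}
    - {"claw": -1,"travel": [0,0,-4],"turn": 0}
    - {"claw": -1,"travel": [0,0,-4],"turn": 0}

```text
time: 17.25
ee_pos: [0.5102, 0.006, 0.2986]
tcp_rot: [-180.0, 0.0, -169.1]
wrist_force: [1.5, -0.9, -0.8]
opening: 0.0313
```

```bash
python3 plan.py .576 .2136 .195 191
```

```text
t17.25 grasp [0.5102 0.006  0.1439] rot [-179.9989    0.0057 -169.0929] q [  0.6719  -1.256   -8.0468  83.2033  -0.0001 -10.2352] F [ 1.4642 -0.8522 -0.7797] open 31.3
shift in tool cm [-10.389   19.1417  -5.1093] rows 6 per row [-1.7315  3.1903 -0.8516]
turn -0.09290800727751503 (alt -180.09290800727752 179.90709199272248 ) rows 1.0
```

move_arm:
  commands:
    - {"claw": -1,"travel": [0,0,-3.5],"turn": 0}
    - {"claw": -1,"travel": [-1.73,3.19,-1.5],"turn": 0}
    - {"claw": -1,"travel": [-1.73,3.19,-0.5],"turn": 0}
    - {"claw": -1,"travel": [-1.73,3.19,0],"turn": 0}
    - {"claw": -1,"travel": [-1.73,3.19,0],"turn": 0}

```text
time: 17.67
ee_pos: [0.5547, 0.1458, 0.3541]
tcp_rot: [180.0, 0.2, -169.1]
wrist_force: [0.9, -1.1, -0.6]
opening: 0.0309
```

move_arm:
  commands:
    - {"claw": -1,"travel": [-1.73,3.19,0],"turn": 0}
    - {"claw": -1,"travel": [-1.73,3.19,0],"turn": 0}
    - {"claw": -1,"travel": [0,0,0],"turn": 0}
    - {"claw": -1,"travel": [0,0,0],"turn": 0}

```text
time: 18.0
ee_pos: [0.5765, 0.2153, 0.3519]
tcp_rot: [180.0, 0.0, -168.9]
wrist_force: [-0.5, -0.4, -1.4]
opening: 0.0307
```

```bash
python3 plan.py .576 .2136 .13 191;python3 - <<'E'
from h import *
crop("side",70,200,270,360,4,"pics/d3.png")
E
```

```text
t18.00 grasp [0.5765 0.2153 0.1972] rot [ 179.9947    0.0424 -168.94  ] q [20.479  13.2885 13.6074 90.2762 -0.0017  9.419 ] F [-0.5095 -0.4262 -1.4217] open 30.7
shift in tool cm [ 0.082  -0.1571  6.7238] rows 2 per row [ 0.041  -0.0785  3.3619]
turn 0.05997033035396271 (alt -179.94002966964604 180.05997033035396 ) rows 1.0
```

View pics/d3.png

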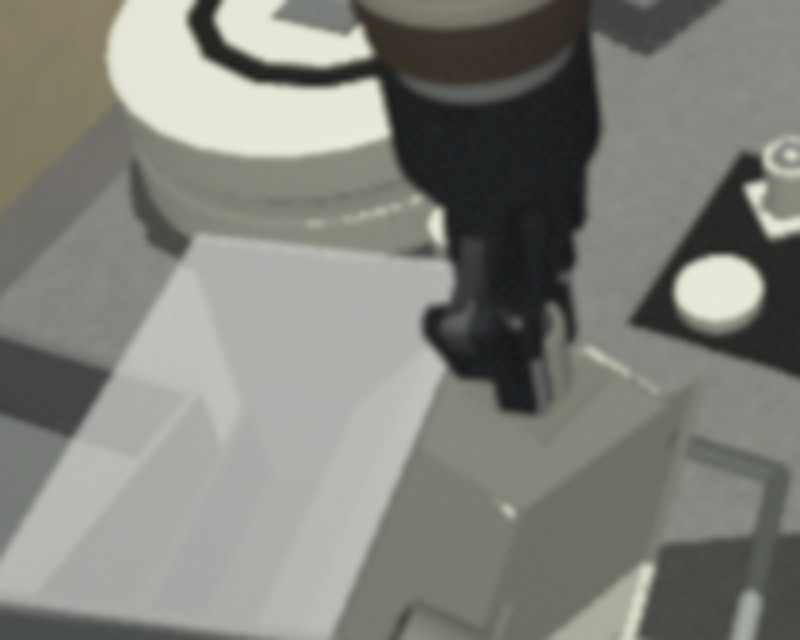

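The second sleeve hangs over the trough's right half, near (550,375) in the crop. Lower and release.

move_arm:
  commands:
    - {"claw": -1,"travel": [0.1,-0.15,2.5],"turn": 0}
    - {"claw": -1,"travel": [0,0,2.5],"turn": 0}
    - {"claw": -1,"travel": [0,0,1.5],"turn": 0}
    - {"claw": -1,"travel": [0,0,0],"turn": 0}

```text
time: 18.38
ee_pos: [0.5752, 0.2104, 0.2845]
tcp_rot: [-180.0, -0.1, -169.2]
wrist_force: [0.1, 0.2, 0.5]
opening: 0.0306
```

move_arm:
  commands:
    - {"claw": 0.08,"travel": [0,0,0],"turn": 0}
    - {"claw": 0.08,"travel": [0,0,0],"turn": 0}
    - {"claw": 0.08,"travel": [0,0,-1],"turn": 0}
    - {"claw": 0.08,"travel": [0,0,-4],"turn": 0}
    - {"claw": 0.4,"travel": [0,0,-4],"turn": 0}

```text
time: 18.8
ee_pos: [0.575, 0.2114, 0.3774]
tcp_rot: [-180.0, -0.1, -169.1]
wrist_force: [1.3, 0.4, 1.1]
opening: 0.057
```

```bash
python3 see.py 11; python3 plan.py .4315 -.0735 .2 191;python3 - <<'E'
from h import *
crop("side",70,200,270,360,4,"pics/d4.png")
E
```

```text
[ 205  165  110  165 9655] [263.2519 253.1218] [ 0.4495 -0.0412  0.01  ]
[232 182  20  21 335] [241.403  191.6627] [0.5951 0.0089 0.01  ]
[265 184  25  26 365] [277.0274 196.2603] [ 0.5828 -0.0754  0.01  ]
[267 250  21  21 377] [277.0424 260.0345] [ 0.4331 -0.073   0.01  ]
[218 295   9  10  65] [222.0769 299.6462] [0.3451 0.0544 0.01  ]
t18.90 grasp [0.5757 0.2117 0.2308] rot [ 179.8934    0.6571 -169.1087] q [20.1918 13.1294 17.1334 93.3384 -0.001   9.2999] F [0.2177 0.2893 0.1447] open 59.9
shift in tool cm [ 19.5848 -25.2892   2.806 ] rows 9 per row [ 2.1761 -2.8099  0.3118]
turn -0.10868685742900652 (alt -180.108686857429 179.891313142571 ) rows 1.0
```

View pics/d4.png

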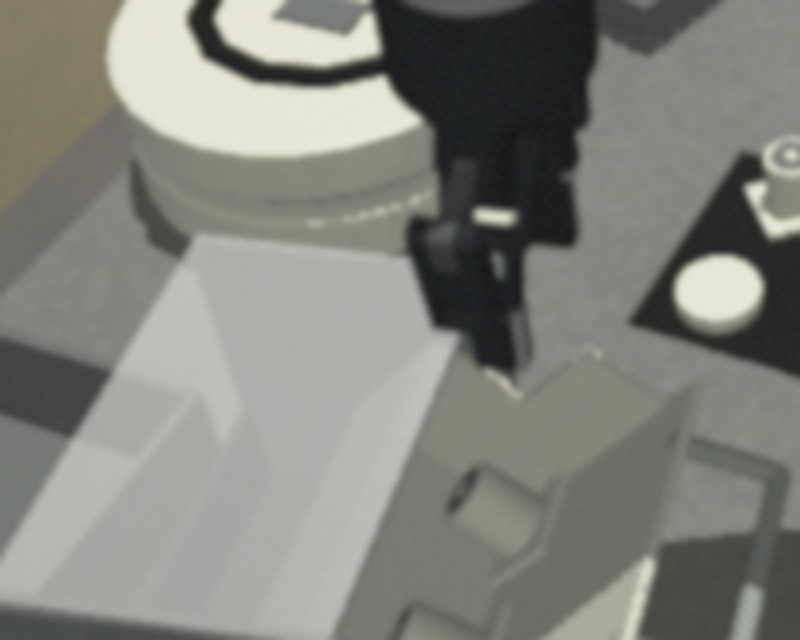

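Two sleeves are lying in the bin with their flanges against the front wall, at (500,510) and (430,620) in the crop. Next is the sleeve at (277,260) px.

move_arm:
  commands:
    - {"claw": 0.4,"travel": [2.18,-2.81,0],"turn": 0}
    - {"claw": 0.4,"travel": [2.18,-2.81,0],"turn": 0}
    - {"claw": 0.4,"travel": [2.18,-2.81,0],"turn": 0}
    - {"claw": 0.4,"travel": [2.18,-2.81,0],"turn": 0}
    - {"claw": 0.4,"travel": [2.18,-2.81,0],"turn": 0}

```text
time: 19.37
ee_pos: [0.494, 0.052, 0.3766]
tcp_rot: [-180.0, 0.0, -169.1]
wrist_force: [0.7, -0.8, -0.3]
opening: 0.0601
```

move_arm:
  commands:
    - {"claw": 0.4,"travel": [2.18,-2.81,0],"turn": 0}
    - {"claw": 0.4,"travel": [2.18,-2.81,0],"turn": 0}
    - {"claw": 0.4,"travel": [2.18,-2.81,0],"turn": 0}
    - {"claw": 0.4,"travel": [2.18,-2.81,2],"turn": 0}
    - {"claw": 0.4,"travel": [0,0,4],"turn": 0}

```text
time: 19.78
ee_pos: [0.4295, -0.0774, 0.3204]
tcp_rot: [-179.8, 0.4, -169.3]
wrist_force: [1.6, 0.6, -0.6]
opening: 0.0597
```

move_arm:
  commands:
    - {"claw": 0.4,"travel": [0,0,4],"turn": 0}
    - {"claw": 0.4,"travel": [0,0,0],"turn": 0}

```text
time: 19.95
ee_pos: [0.4282, -0.0739, 0.2695]
tcp_rot: [179.8, -0.5, -169.2]
wrist_force: [-0.6, 0.1, -1.2]
opening: 0.0597
```

```bash
python3 plan.py .432 -.073 .030 191
python3 - <<'E'
from h import *
crop("side",230,200,370,320,5,"pics/g3.png")
E
```

```text
t19.95 grasp [ 0.4282 -0.0739  0.1148] rot [ 179.7957   -0.5423 -169.1966] q [ -9.7947 -11.0874 -20.2422  81.4247   0.0005 -20.5971] F [-0.6482  0.093  -1.1915] open 59.7
shift in tool cm [-0.4684 -0.0101  8.4729] rows 3 per row [-0.1561 -0.0034  2.8243]
turn -0.19664084138298676 (alt -180.196640841383 179.803359158617 ) rows 1.0
```

View pics/g3.png

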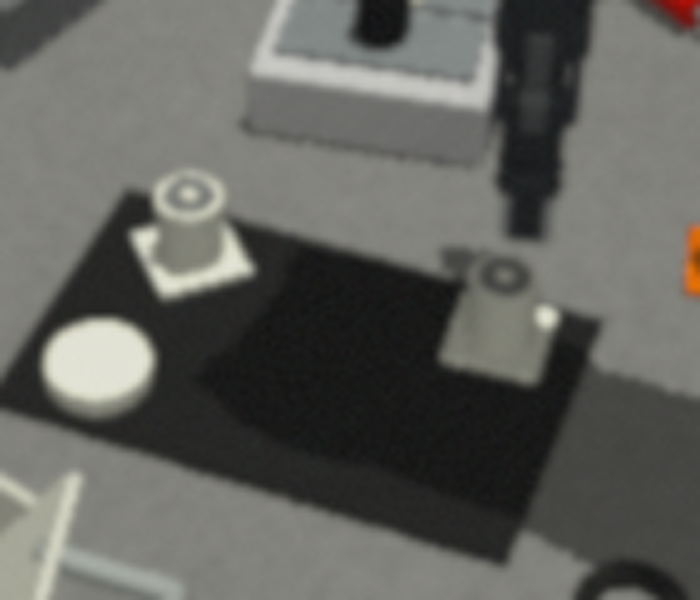

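The gripper is about 4 mm short of the sleeve in x, which I'll correct as I descend.

move_arm:
  commands:
    - {"claw": 0.4,"travel": [-0.35,0,3.2],"turn": 0}
    - {"claw": 0.4,"travel": [0,0,3],"turn": 0}
    - {"claw": 0.4,"travel": [0,0,2.1],"turn": 0}
    - {"claw": -1,"travel": [0,0,0],"turn": 0}
    - {"claw": -1,"travel": [0,0,0],"turn": 0}
  squeeze: 40

```text
time: 20.42
ee_pos: [0.4351, -0.0727, 0.1953]
tcp_rot: [-180.0, 0.1, -169.1]
wrist_force: [0.3, 0.4, 0.3]
opening: 0.0367
```

move_arm:
  commands:
    - {"claw": -1,"travel": [0,0,0],"turn": 0}
    - {"claw": -1,"travel": [0,0,0],"turn": 0}
    - {"claw": -1,"travel": [0,0,-3],"turn": 0}
    - {"claw": -1,"travel": [0,0,-4],"turn": 0}
    - {"claw": -1,"travel": [0,0,-4],"turn": 0}

```text
time: 20.83
ee_pos: [0.4339, -0.0728, 0.3057]
tcp_rot: [-180.0, 0.0, -169.1]
wrist_force: [1.0, -0.8, -0.5]
opening: 0.0302
```

```bash
python3 plan.py .570 .248 .2 191
```

```text
t20.83 grasp [ 0.4339 -0.0728  0.151 ] rot [-179.9938    0.0124 -169.094 ] q [ -9.5264 -10.987  -16.1601  84.8131  -0.0015 -20.4324] F [ 1.0081 -0.808  -0.548 ] open 30.2
shift in tool cm [-19.4379  28.9259  -4.9015] rows 9 per row [-2.1598  3.214  -0.5446]
turn -0.0939900035766641 (alt -180.09399000357666 179.90600999642334 ) rows 1.0
```

move_arm:
  commands:
    - {"claw": -1,"travel": [0,0,-3.5],"turn": 0}
    - {"claw": -1,"travel": [-2.16,3.21,-1.5],"turn": 0}
    - {"claw": -1,"travel": [-2.16,3.21,-0.5],"turn": 0}
    - {"claw": -1,"travel": [-2.16,3.21,0],"turn": 0}
    - {"claw": -1,"travel": [-2.16,3.21,0],"turn": 0}

```text
time: 21.25
ee_pos: [0.4953, 0.0711, 0.3609]
tcp_rot: [-180.0, 0.2, -169.1]
wrist_force: [1.0, -1.3, -0.6]
opening: 0.0309
```

move_arm:
  commands:
    - {"claw": -1,"travel": [-2.16,3.21,0],"turn": 0}
    - {"claw": -1,"travel": [-2.16,3.21,0],"turn": 0}
    - {"claw": -1,"travel": [-2.16,3.21,0],"turn": 0}
    - {"claw": -1,"travel": [-2.16,3.21,0],"turn": 0}
    - {"claw": -1,"travel": [-2.16,3.21,0],"turn": 0}

```text
time: 21.67
ee_pos: [0.5709, 0.2496, 0.36]
tcp_rot: [180.0, 0.1, -169.1]
wrist_force: [0.1, 0.0, 0.4]
opening: 0.0302
```

move_arm:
  commands:
    - {"claw": -1,"travel": [0,0,0],"turn": 0}
    - {"claw": -1,"travel": [0,0,0],"turn": 0}

```text
time: 21.83
ee_pos: [0.5709, 0.2494, 0.3583]
tcp_rot: [-180.0, -0.0, -168.9]
wrist_force: [-0.6, -0.1, -0.6]
opening: 0.0305
```

```bash
python3 plan.py .570 .248 .14 191;python3 - <<'E'
from h import *
crop("side",70,200,270,360,4,"pics/d5.png")
E
```

```text
t21.83 grasp [0.5709 0.2494 0.2036] rot [-179.996    -0.0084 -168.9483] q [23.5976 14.4902 15.7486 91.2675 -0.0021 12.5459] F [-0.5804 -0.1289 -0.6246] open 30.5
shift in tool cm [ 0.1104 -0.1177  6.3622] rows 2 per row [ 0.0552 -0.0589  3.1811]
turn 0.051710911470422616 (alt -179.94828908852958 180.05171091147042 ) rows 1.0
```

View pics/d5.png

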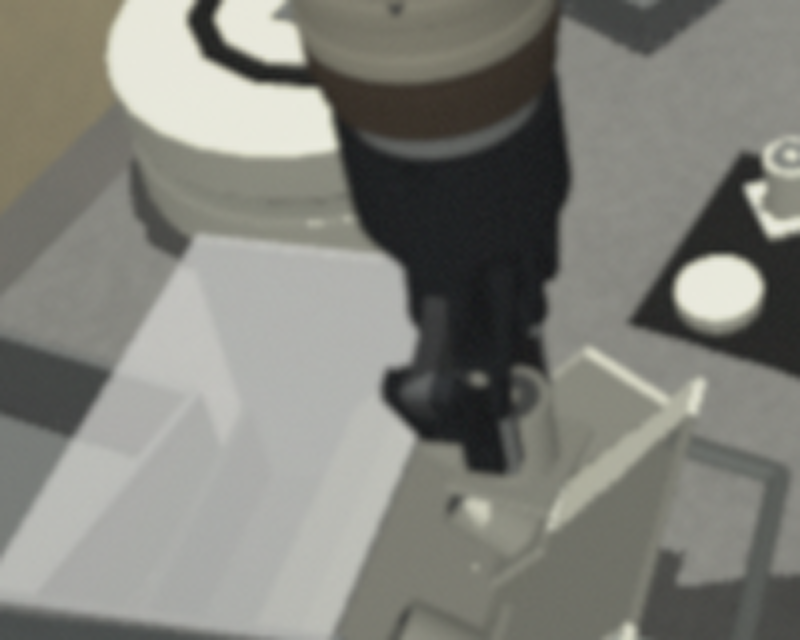

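The third sleeve is held at (535,430) in the crop, over the middle. Lower and release.

move_arm:
  commands:
    - {"claw": -1,"travel": [0.1,-0.1,2.5],"turn": 0}
    - {"claw": -1,"travel": [0,0,2.3],"turn": 0}
    - {"claw": -1,"travel": [0,0,1.5],"turn": 0}
    - {"claw": -1,"travel": [0,0,0],"turn": 0}

```text
time: 22.22
ee_pos: [0.5692, 0.2448, 0.2938]
tcp_rot: [-180.0, -0.1, -169.2]
wrist_force: [0.2, -1.3, -0.5]
opening: 0.0305
```

move_arm:
  commands:
    - {"claw": 0.08,"travel": [0,0,0],"turn": 0}
    - {"claw": 0.08,"travel": [0,0,0],"turn": 0}
    - {"claw": 0.08,"travel": [0,0,-1],"turn": 0}
    - {"claw": 0.08,"travel": [0,0,-4],"turn": 0}
    - {"claw": 0.4,"travel": [0,0,-4],"turn": 0}

```text
time: 22.63
ee_pos: [0.5691, 0.2459, 0.3864]
tcp_rot: [-180.0, -0.1, -169.1]
wrist_force: [1.3, -0.7, 0.7]
opening: 0.057
```

```bash
python3 see.py 12; python3 plan.py .580 -.075 .2 191;python3 - <<'E'
from h import *
crop("side",70,200,270,360,4,"pics/d6.png")
E
```

```text
[ 205  165  110  165 9465] [261.7837 254.0798] [ 0.4474 -0.0377  0.01  ]
[232 182  20  21 335] [241.4418 191.6299] [0.5952 0.0089 0.01  ]
[265 184  25  26 366] [277.0847 196.276 ] [ 0.5828 -0.0756  0.01  ]
[218 296   9   9  65] [222.1077 299.6923] [0.345  0.0543 0.01  ]
t22.73 grasp [0.5696 0.2462 0.2399] rot [ 179.8564    0.6595 -169.1055] q [23.373  14.3672 19.6284 94.5863 -0.0023 12.4777] F [ 0.5718  0.7485 -0.4579] open 59.8
shift in tool cm [  5.0986 -31.7448   3.852 ] rows 9 per row [ 0.5665 -3.5272  0.428 ]
turn -0.10552273888367836 (alt -180.10552273888368 179.89447726111632 ) rows 1.0
```

View pics/d6.png

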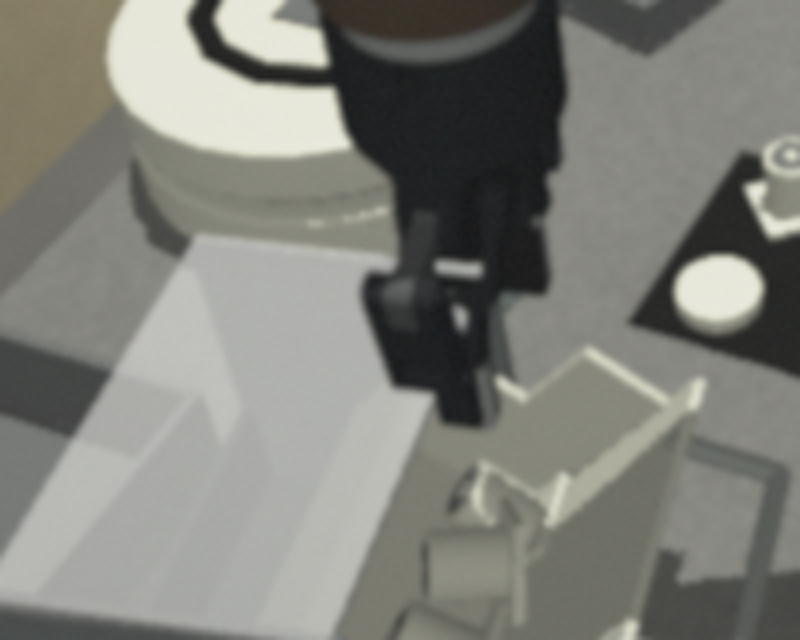

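Three sleeves are in the bin. The last one is at (277,196) px.

move_arm:
  commands:
    - {"claw": 0.4,"travel": [0.57,-3.53,0],"turn": 0}
    - {"claw": 0.4,"travel": [0.57,-3.53,0],"turn": 0}
    - {"claw": 0.4,"travel": [0.57,-3.53,0],"turn": 0}
    - {"claw": 0.4,"travel": [0.57,-3.53,0],"turn": 0}
    - {"claw": 0.4,"travel": [0.57,-3.53,0],"turn": 0}

```text
time: 23.2
ee_pos: [0.5747, 0.066, 0.3858]
tcp_rot: [-180.0, 0.0, -169.1]
wrist_force: [0.7, -0.2, -0.3]
opening: 0.0594
```

move_arm:
  commands:
    - {"claw": 0.4,"travel": [0.57,-3.53,0],"turn": 0}
    - {"claw": 0.4,"travel": [0.57,-3.53,0],"turn": 0}
    - {"claw": 0.4,"travel": [0.57,-3.53,0],"turn": 0}
    - {"claw": 0.4,"travel": [0.57,-3.53,2],"turn": 0}
    - {"claw": 0.4,"travel": [0,0,4],"turn": 0}

```text
time: 23.62
ee_pos: [0.5799, -0.0805, 0.3296]
tcp_rot: [-179.8, 0.5, -169.4]
wrist_force: [0.8, 0.6, -0.6]
opening: 0.06
```

move_arm:
  commands:
    - {"claw": 0.4,"travel": [0,0,4],"turn": 0}
    - {"claw": 0.4,"travel": [0,0,0],"turn": 0}
    - {"claw": 0.4,"travel": [0,0,0],"turn": 0}

```text
time: 23.87
ee_pos: [0.5787, -0.0754, 0.2843]
tcp_rot: [179.9, -0.2, -169.1]
wrist_force: [0.7, 0.4, 2.3]
opening: 0.0598
```

```bash
python3 plan.py .581 -.075 .030 191
python3 - <<'E'
from h import *
crop("side",230,200,370,320,5,"pics/g4.png")
E
```

```text
t23.87 grasp [ 0.5787 -0.0754  0.1296] rot [ 179.928    -0.2184 -169.1135] q [ -7.419    8.9993   1.1891  82.4198  -0.0003 -18.3054] F [0.6819 0.4145 2.3487] open 59.8
shift in tool cm [-0.2712 -0.0212  9.9586] rows 3 per row [-0.0904 -0.0071  3.3195]
turn -0.11353743616939482 (alt -180.1135374361694 179.8864625638306 ) rows 1.0
```

View pics/g4.png

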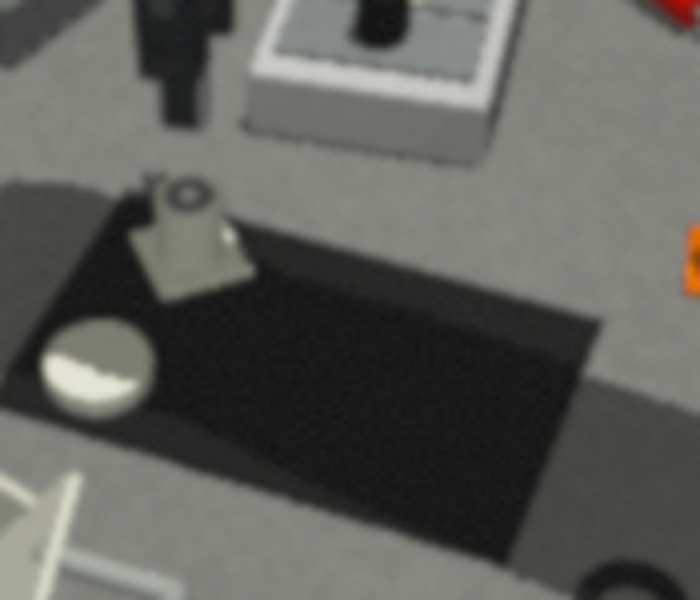

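The gripper is above the last sleeve, which is at (188,195) in the crop.

move_arm:
  commands:
    - {"claw": 0.4,"travel": [-0.2,0,3.6],"turn": 0}
    - {"claw": 0.4,"travel": [0,0,3.6],"turn": 0}
    - {"claw": 0.4,"travel": [0,0,2.6],"turn": 0}
    - {"claw": 0.4,"travel": [0,0,0],"turn": 0}
    - {"claw": -1,"travel": [0,0,0],"turn": 0}
  squeeze: 40

```text
time: 24.33
ee_pos: [0.5822, -0.0746, 0.1895]
tcp_rot: [-180.0, 0.1, -169.1]
wrist_force: [0.9, 0.3, 0.5]
opening: 0.0488
```

move_arm:
  commands:
    - {"claw": -1,"travel": [0,0,0],"turn": 0}
    - {"claw": -1,"travel": [0,0,0],"turn": 0}
    - {"claw": -1,"travel": [0,0,0],"turn": 0}
    - {"claw": -1,"travel": [0,0,-3],"turn": 0}
    - {"claw": -1,"travel": [0,0,-4],"turn": 0}

```text
time: 24.75
ee_pos: [0.5808, -0.0748, 0.2572]
tcp_rot: [179.9, -0.2, -169.1]
wrist_force: [1.2, 0.4, -0.4]
opening: 0.0309
```

move_arm:
  commands:
    - {"claw": -1,"travel": [0,0,-4],"turn": 0}
    - {"claw": -1,"travel": [0,0,-4],"turn": 0}
    - {"claw": -1,"travel": [0,0,-2],"turn": 0}

```text
time: 25.0
ee_pos: [0.5813, -0.0749, 0.3654]
tcp_rot: [-179.8, 0.5, -169.1]
wrist_force: [0.5, -0.3, -0.0]
opening: 0.0308
```

```bash
python3 plan.py .570 .248 .2 191
```

```text
t25.00 grasp [ 0.5813 -0.0749  0.2107] rot [-179.8331    0.5049 -169.0922] q [ -7.3394   9.0007  10.1366  90.6042  -0.0004 -18.2465] F [ 0.511  -0.2776 -0.0115] open 30.8
shift in tool cm [-4.9926 31.9203  1.0227] rows 9 per row [-0.5547  3.5467  0.1136]
turn -0.09222290739637629 (alt -180.09222290739638 179.90777709260362 ) rows 1.0
```

move_arm:
  commands:
    - {"claw": -1,"travel": [-0.55,3.55,0],"turn": 0}
    - {"claw": -1,"travel": [-0.55,3.55,0],"turn": 0}
    - {"claw": -1,"travel": [-0.55,3.55,0],"turn": 0}
    - {"claw": -1,"travel": [-0.55,3.55,0],"turn": 0}
    - {"claw": -1,"travel": [-0.55,3.55,0],"turn": 0}

```text
time: 25.42
ee_pos: [0.5744, 0.1061, 0.3601]
tcp_rot: [-180.0, 0.2, -169.1]
wrist_force: [-0.6, -0.6, -0.5]
opening: 0.0309
```

move_arm:
  commands:
    - {"claw": -1,"travel": [-0.55,3.55,0],"turn": 0}
    - {"claw": -1,"travel": [-0.55,3.55,0],"turn": 0}
    - {"claw": -1,"travel": [-0.55,3.55,0],"turn": 0}
    - {"claw": -1,"travel": [-0.55,3.55,0],"turn": 0}
    - {"claw": -1,"travel": [0,0,0],"turn": 0}

```text
time: 25.83
ee_pos: [0.5687, 0.2534, 0.3593]
tcp_rot: [179.9, 0.2, -168.8]
wrist_force: [1.0, 0.7, -0.7]
opening: 0.0307
```

```bash
python3 plan.py .570 .248 .14 191;python3 - <<'E'
from h import *
crop("side",70,200,270,360,4,"pics/d7.png")
E
```

```text
t25.83 grasp [0.5687 0.2534 0.2046] rot [ 179.8711    0.1842 -168.8324] q [23.9992 14.3157 15.6423 91.1184  0.0847 12.8315] F [ 1.033   0.7326 -0.7249] open 30.7
shift in tool cm [ 0.0013 -0.5677  6.4546] rows 2 per row [ 0.0007 -0.2838  3.2273]
turn 0.1675825968918616 (alt -179.83241740310814 180.16758259689186 ) rows 1.0
```

View pics/d7.png

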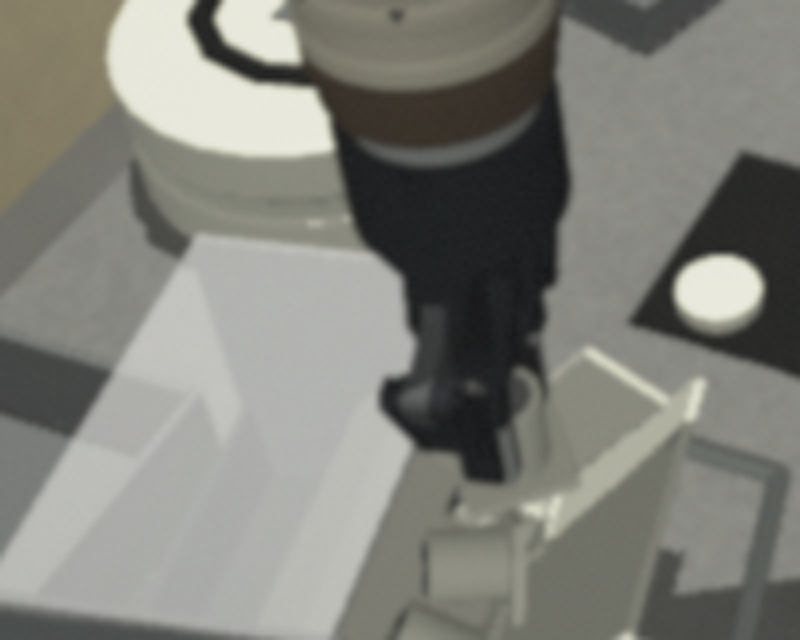

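The fourth sleeve is over the trough. I'll lower to 0.15 and release.

move_arm:
  commands:
    - {"claw": -1,"travel": [0,-0.1,2.5],"turn": 0}
    - {"claw": -1,"travel": [0,0,2],"turn": 0}
    - {"claw": -1,"travel": [0,0,0.8],"turn": 0}
    - {"claw": -1,"travel": [0,0,0],"turn": 0}

```text
time: 26.22
ee_pos: [0.5696, 0.2463, 0.3034]
tcp_rot: [-180.0, -0.1, -169.1]
wrist_force: [0.3, -0.5, -0.6]
opening: 0.0307
```

move_arm:
  commands:
    - {"claw": 0.08,"travel": [0,0,0],"turn": 0}
    - {"claw": 0.08,"travel": [0,0,0],"turn": 0}
    - {"claw": 0.08,"travel": [0,0,-1],"turn": 0}
    - {"claw": 0.08,"travel": [0,0,-4],"turn": 0}
    - {"claw": -0.3,"travel": [0,0,-4],"turn": 0}

```text
time: 26.63
ee_pos: [0.5693, 0.2468, 0.3953]
tcp_rot: [-180.0, -0.1, -169.1]
wrist_force: [0.8, 1.0, 1.1]
opening: 0.0351
```

```bash
python3 see.py 13; python3 plan.py .4775 .2285 .26 101;python3 - <<'E'
from h import *
crop("side",70,200,270,360,4,"pics/d8.png")
E
```

```text
[ 205  165  110  165 9698] [261.7922 254.3   ] [ 0.4469 -0.0378  0.01  ]
[232 182  20  21 336] [241.3958 191.6399] [0.5952 0.009  0.01  ]
[218 295   9  10  64] [222.1406 299.5469] [0.3453 0.0543 0.01  ]
t26.73 grasp [0.5697 0.247  0.2488] rot [ 179.8528    0.6687 -169.1031] q [23.4429 14.6443 20.9579 95.6289 -0.0015 12.5451] F [0.0176 0.2475 1.0096] open 29.9
shift in tool cm [ 9.3901 -0.0738 -1.2294] rows 3 per row [ 3.13   -0.0246 -0.4098]
turn 89.89689009810076 (alt -90.10310990189924 269.89689009810076 ) rows 13.0
```

View pics/d8.png

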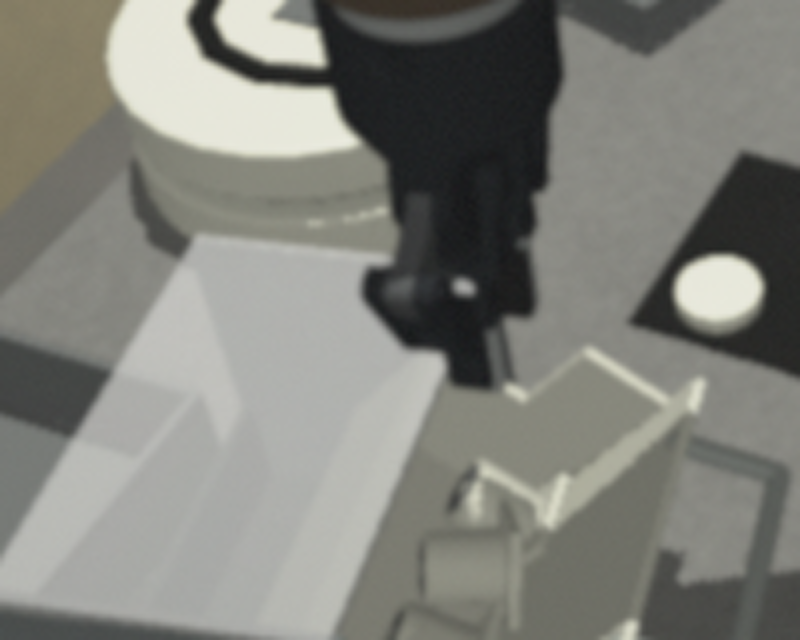

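View pics/t13.png

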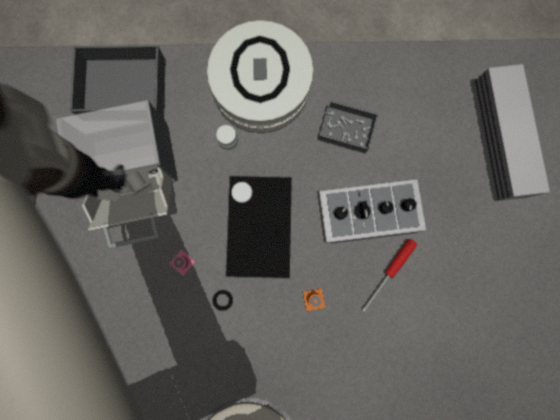

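I can't clearly see the fourth sleeve here: the view looks much like the previous one. I'll move the gripper away and look closely.

move_arm:
  commands:
    - {"claw": -0.35,"travel": [3.1,0,0],"turn": 0}
    - {"claw": -0.35,"travel": [3.1,0,0],"turn": 0}
    - {"claw": -0.35,"travel": [3.1,0,-1],"turn": 0}
    - {"claw": -0.35,"travel": [0,0,0],"turn": 7}
    - {"claw": -0.35,"travel": [0,0,0],"turn": 7}

```text
time: 27.2
ee_pos: [0.477, 0.2292, 0.4061]
tcp_rot: [179.9, 0.1, 176.6]
wrist_force: [-0.3, -0.6, -0.3]
opening: 0.028
```

Run:
```python
from h import *
crop("side",60,230,260,400,4,"pics/e1.png")
crop("top",50,90,190,260,5,"pics/e2.png")
```

```text
(no output)
```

View pics/e1.png

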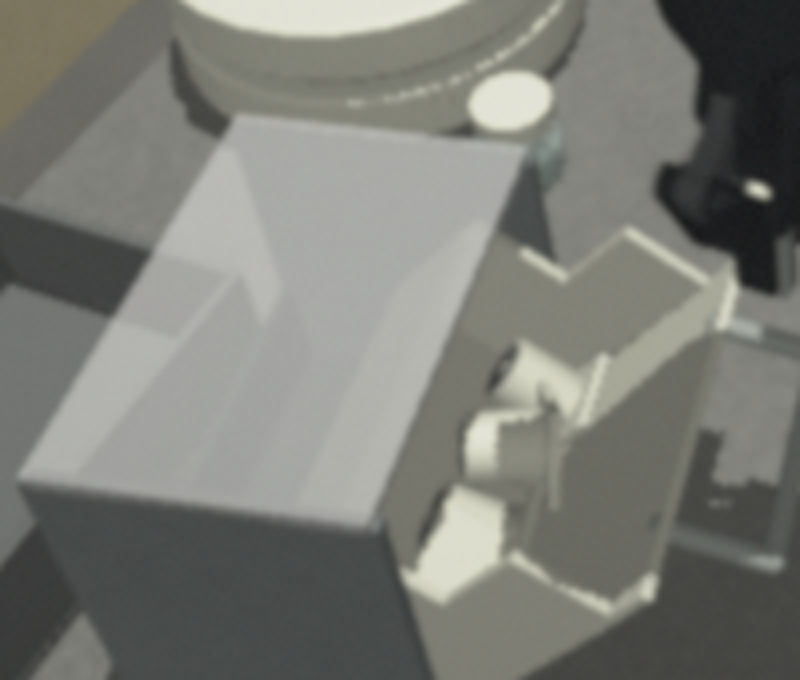

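View pics/e2.png

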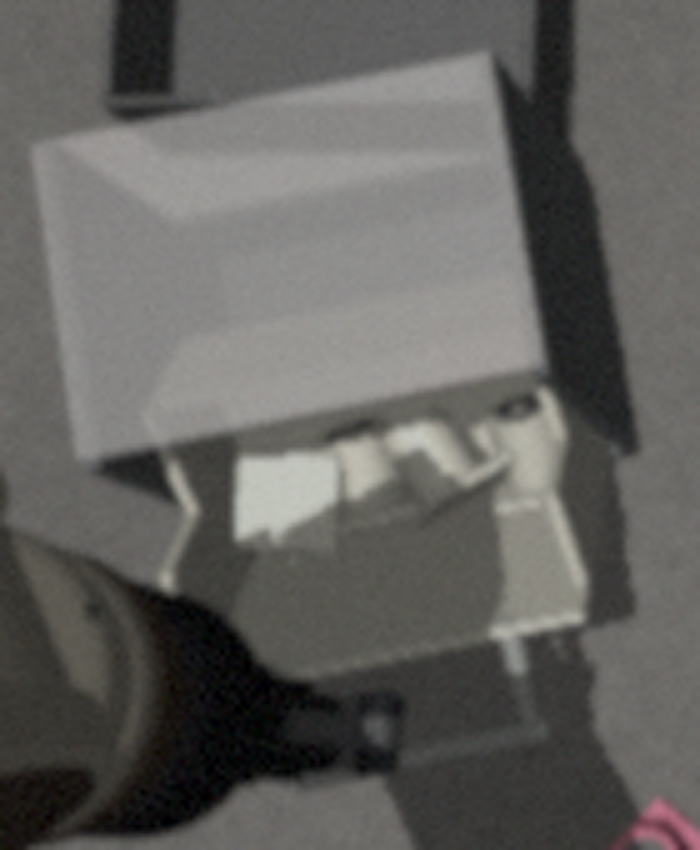

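The top view now shows four sleeves in the trough: a flange at (285,500) and bodies at (370,470), (430,460) and (525,430) in the crop. The mat holds only the endcap. I'll turn and take the handle again.

move_arm:
  commands:
    - {"claw": -0.35,"travel": [0,0,0],"turn": 7}
    - {"claw": -0.35,"travel": [0,0,0],"turn": 7}
    - {"claw": -0.35,"travel": [0,0,0],"turn": 7}
    - {"claw": -0.35,"travel": [0,0,0],"turn": 7}
    - {"claw": -0.35,"travel": [0,0,0],"turn": 7}

```text
time: 27.72
ee_pos: [0.4787, 0.2296, 0.4041]
tcp_rot: [-180.0, -0.0, 141.8]
wrist_force: [-0.0, 0.8, 0.1]
opening: 0.0276
```

move_arm:
  commands:
    - {"claw": -0.35,"travel": [0,0,0],"turn": 7}
    - {"claw": -0.35,"travel": [0,0,0],"turn": 7}
    - {"claw": -0.35,"travel": [0,0,0],"turn": 7}
    - {"claw": -0.35,"travel": [0,0,0],"turn": 7}
    - {"claw": -0.35,"travel": [0,0,0],"turn": 7}

```text
time: 28.13
ee_pos: [0.4787, 0.2295, 0.404]
tcp_rot: [-180.0, 0.0, 106.8]
wrist_force: [0.6, 0.3, -0.7]
opening: 0.0281
```

move_arm:
  commands:
    - {"claw": -0.35,"travel": [0,0,4],"turn": 5}
    - {"claw": -0.35,"travel": [0,0,3],"turn": 0}
    - {"claw": -0.35,"travel": [0,0,0],"turn": 0}
    - {"claw": -0.35,"travel": [0,0,0],"turn": 0}

```text
time: 28.47
ee_pos: [0.4782, 0.2294, 0.3334]
tcp_rot: [-179.8, 0.0, 102.1]
wrist_force: [0.6, -0.6, 1.4]
opening: 0.0281
```

```bash
python3 plan.py .4775 .229 .113 101.3;python3 - <<'E'
from h import *
crop("side",120,230,280,360,5,"pics/e3.png")
E
```

```text
t28.47 grasp [0.4782 0.2294 0.1787] rot [-179.8214    0.043   102.0984] q [ 25.6227   1.5355  -1.4178  87.2303  -0.     103.5244] F [ 0.5929 -0.6104  1.3753] open 28.1
shift in tool cm [-0.0157 -0.0605  6.5675] rows 2 per row [-0.0079 -0.0302  3.2837]
turn 0.7984380833192972 (alt -179.2015619166807 180.7984380833193 ) rows 1.0
```

View pics/e3.png

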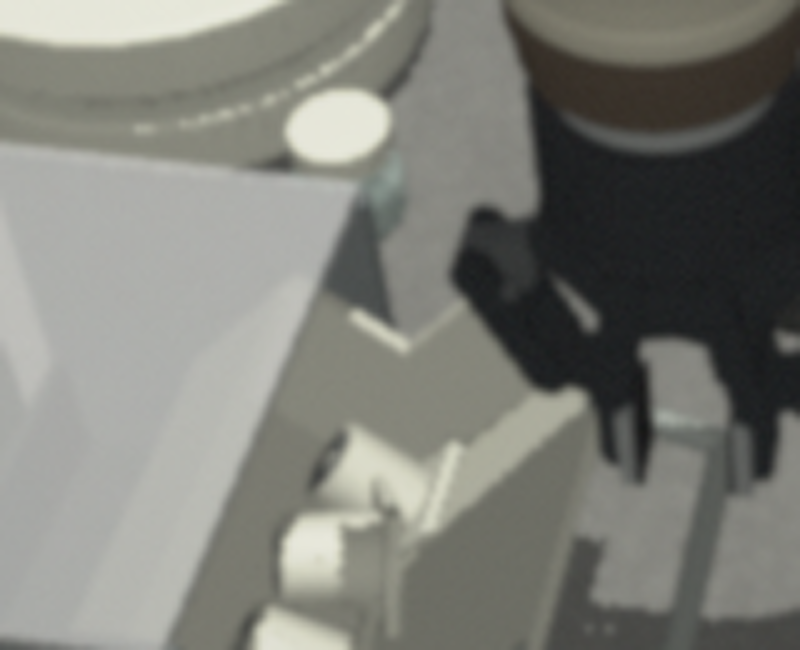

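The two fingers straddle the bar. Lower and grip.

move_arm:
  commands:
    - {"claw": -0.35,"travel": [0,0,2.5],"turn": 0.8}
    - {"claw": -0.35,"travel": [0,0,2.5],"turn": 0}
    - {"claw": -0.35,"travel": [0,0,1.5],"turn": 0}
    - {"claw": -0.35,"travel": [0,0,0],"turn": 0}

```text
time: 28.85
ee_pos: [0.4785, 0.2296, 0.2685]
tcp_rot: [-179.9, 0.0, 101.2]
wrist_force: [-0.4, 0.2, -1.0]
opening: 0.028
```

move_arm:
  commands:
    - {"claw": -1,"travel": [0,0,0],"turn": 0}
    - {"claw": -1,"travel": [0,0,0],"turn": 0}
    - {"claw": -1,"travel": [0,0,0],"turn": 0}
    - {"claw": -1,"travel": [0,0,0],"turn": 0}
  squeeze: 30

```text
time: 29.18
ee_pos: [0.4782, 0.2296, 0.2719]
tcp_rot: [180.0, -0.0, 101.2]
wrist_force: [-8.9, -1.8, 5.4]
opening: 0.0084
```

move_arm:
  commands:
    - {"claw": -1,"travel": [0,0.45,-0.58],"turn": 0}
    - {"claw": -1,"travel": [0,0.46,-0.57],"turn": 0}
    - {"claw": -1,"travel": [0,0.49,-0.53],"turn": 0}
    - {"claw": -1,"travel": [0,0.5,-0.51],"turn": 0}

```text
time: 29.52
ee_pos: [0.4967, 0.2333, 0.2941]
tcp_rot: [-180.0, -0.1, 101.2]
wrist_force: [-8.6, -2.2, 4.9]
opening: 0.0087
```

move_arm:
  commands:
    - {"claw": -1,"travel": [0,0.53,-0.49],"turn": 0}
    - {"claw": -1,"travel": [0,0.55,-0.47],"turn": 0}
    - {"claw": -1,"travel": [0,0.57,-0.44],"turn": 0}
    - {"claw": -1,"travel": [0,0.58,-0.41],"turn": 0}

```text
time: 29.85
ee_pos: [0.5186, 0.2375, 0.3131]
tcp_rot: [179.9, -0.1, 101.2]
wrist_force: [-10.5, -2.5, 10.5]
opening: 0.0088
```

```bash
python3 plan.py .57 .2475 .177 101.3;python3 - <<'E'
from h import *
crop("side",70,210,270,360,4,"pics/f1.png")
E
```

```text
t29.85 grasp [0.5186 0.2375 0.1584] rot [179.9349  -0.0627 101.1605] q [ 24.6022   6.8414   1.9695  85.0503   0.0459 103.4418] F [-10.4635  -2.5168  10.5342] open 8.8
shift in tool cm [-0.0164  5.241  -1.8523] rows 2 per row [-0.0082  2.6205 -0.9261]
turn -0.1395175902703727 (alt -180.13951759027037 179.86048240972963 ) rows 1.0
```

View pics/f1.png

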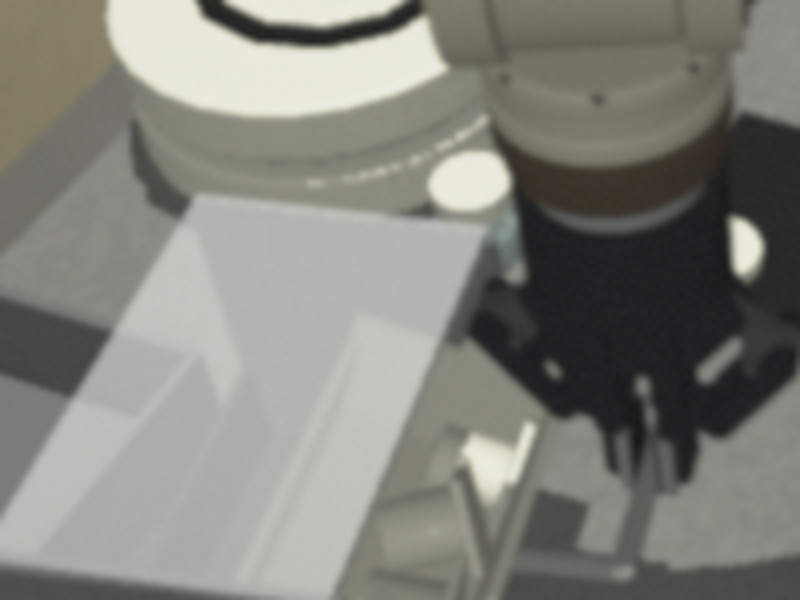

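The bin is halfway back with the sleeves inside. I'll continue.

move_arm:
  commands:
    - {"claw": -1,"travel": [0,0.6,-0.34],"turn": 0}
    - {"claw": -1,"travel": [0,0.62,-0.32],"turn": 0}
    - {"claw": -1,"travel": [0,0.64,-0.28],"turn": 0}
    - {"claw": -1,"travel": [0,0.65,-0.26],"turn": 0}

```text
time: 30.23
ee_pos: [0.5434, 0.2424, 0.3264]
tcp_rot: [179.8, -0.1, 101.2]
wrist_force: [-7.3, -2.6, 7.3]
opening: 0.0084
```

move_arm:
  commands:
    - {"claw": -1,"travel": [0,0.67,-0.24],"turn": 0}
    - {"claw": -1,"travel": [0,0.67,-0.22],"turn": 0}
    - {"claw": -1,"travel": [0,0.69,-0.2],"turn": 0}
    - {"claw": -1,"travel": [0,0.69,-0.18],"turn": 0}
    - {"claw": -1,"travel": [0,0,0],"turn": 0}

```text
time: 30.65
ee_pos: [0.5697, 0.2476, 0.3344]
tcp_rot: [179.9, -0.1, 101.2]
wrist_force: [-13.3, -3.5, 16.1]
opening: 0.0087
```

```bash
python3 plan.py .57 .2475 .177 101.3
```

```text
t30.65 grasp [0.5697 0.2476 0.1797] rot [179.9289  -0.0894 101.1587] q [ 23.4735  13.947   12.4578  88.4223   0.0721 102.3149] F [-13.33    -3.5157  16.1156] open 8.7
shift in tool cm [-0.0125  0.023   0.2721] rows 1 per row [-0.0125  0.023   0.2721]
turn -0.14128654575193877 (alt -180.14128654575194 179.85871345424806 ) rows 1.0
```

move_arm:
  commands:
    - {"claw": -1,"travel": [0,0.4,0.2],"turn": 0}
    - {"claw": -1,"travel": [0,0.3,0.1],"turn": 0}
    - {"claw": -1,"travel": [0,0,0],"turn": 0}
    - {"claw": -1,"travel": [0,0,0],"turn": 0}

```text
time: 30.98
ee_pos: [0.5718, 0.248, 0.3341]
tcp_rot: [-179.5, -0.1, 101.2]
wrist_force: [-52.6, -13.1, 43.0]
opening: 0.0082
```

```bash
python3 plan.py .57 .2475 .177 101.3
```

```text
t30.98 grasp [0.5718 0.248  0.1794] rot [-179.5367   -0.0997  101.2236] q [ 23.4125  14.5631  13.1556  89.0243   0.1953 102.1878] F [-52.6107 -13.1007  43.0136] open 8.2
shift in tool cm [-0.014  -0.1813  0.2371] rows 1 per row [-0.014  -0.1813  0.2371]
turn -0.07642394957522924 (alt -180.07642394957523 179.92357605042477 ) rows 1.0
```

The bin is hard against its home stop. I'll relax and release.

move_arm:
  commands:
    - {"claw": -1,"travel": [0,-0.5,0.2],"turn": 0}
    - {"claw": -0.38,"travel": [0,0,0],"turn": 0}
    - {"claw": -0.38,"travel": [0,0,0],"turn": 0}
    - {"claw": -0.38,"travel": [0,0,0],"turn": 0}
    - {"claw": -0.38,"travel": [0,0,-1.5],"turn": 0}

```text
time: 31.4
ee_pos: [0.5723, 0.2479, 0.3378]
tcp_rot: [-179.8, 0.0, 101.1]
wrist_force: [-0.2, -0.1, -0.7]
opening: 0.0267
```

move_arm:
  commands:
    - {"claw": -0.38,"travel": [0,0,-3],"turn": 0}
    - {"claw": -0.38,"travel": [0,0,-3],"turn": 0}
    - {"claw": -0.38,"travel": [-4,0,0],"turn": 0}
    - {"claw": -0.38,"travel": [-4,0,0],"turn": 0}
    - {"claw": -0.38,"travel": [-4,0,0],"turn": 0}

```text
time: 31.82
ee_pos: [0.5958, 0.1294, 0.4005]
tcp_rot: [179.9, 0.0, 101.2]
wrist_force: [0.0, -0.6, 0.1]
opening: 0.0262
```

move_arm:
  commands:
    - {"claw": -0.38,"travel": [-4,0,0],"turn": 0}
    - {"claw": -0.38,"travel": [-4,0,0],"turn": 0}
    - {"claw": -0.38,"travel": [-4,0,0],"turn": 0}
    - {"claw": -0.38,"travel": [-4,0,0],"turn": 0}
    - {"claw": -0.38,"travel": [-4,0,0],"turn": 0}

```text
time: 32.23
ee_pos: [0.6341, -0.0682, 0.4]
tcp_rot: [180.0, 0.0, 101.1]
wrist_force: [1.3, -0.2, -0.6]
opening: 0.0267
```

```bash
python3 plan.py .54 -.266 .25 186
python3 - <<'E'
from h import *
crop("side",60,210,260,400,4,"pics/f2.png")
crop("top",40,90,190,260,5,"pics/f3.png")
E
```

```text
t32.23 grasp [ 0.6341 -0.0682  0.2453] rot [179.9632   0.0116 101.1095] q [-6.1377 17.5074 24.0816 96.5357 -0.0001 72.7529] F [ 1.3424 -0.1719 -0.6157] open 26.7
shift in tool cm [-17.596  -13.0497  -0.4748] rows 6 per row [-2.9327 -2.1749 -0.0791]
turn -84.89053779228853 (alt -264.8905377922885 95.10946220771147 ) rows 12.0
```

View pics/f2.png

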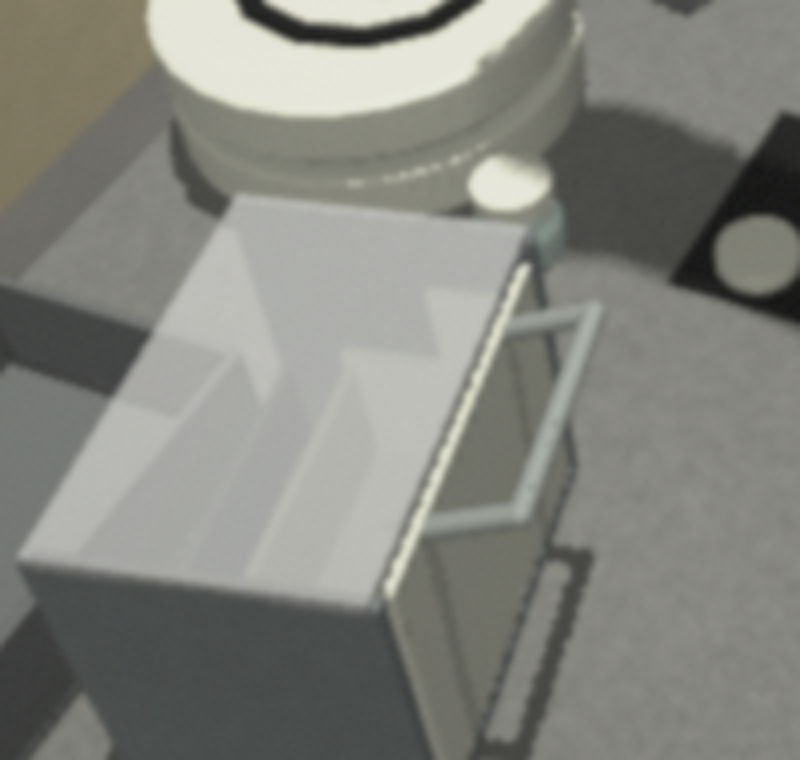

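View pics/f3.png

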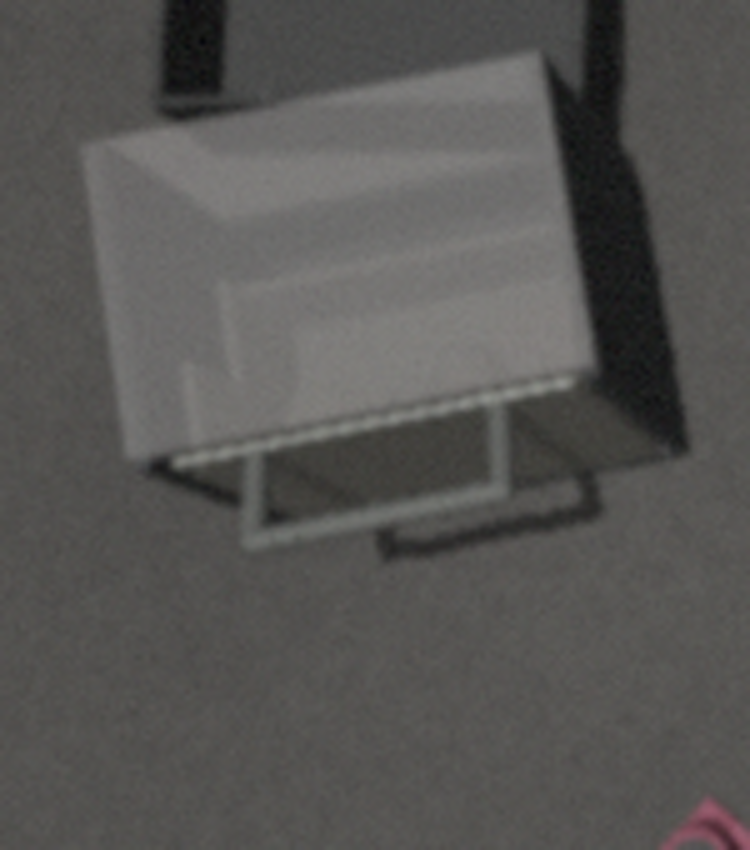

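The handle pixels match the start to within about 1 px in both views: top (90,199) and (141,188), side (190,338) and (209,287). The bin is home with nothing spilled. Now back to the knob.

move_arm:
  commands:
    - {"claw": -0.4,"travel": [-2.93,-2.17,0],"turn": 0}
    - {"claw": -0.4,"travel": [-2.93,-2.17,0],"turn": 0}
    - {"claw": -0.4,"travel": [-2.93,-2.17,0],"turn": 0}
    - {"claw": -0.4,"travel": [-2.93,-2.17,0],"turn": 0}
    - {"claw": -0.4,"travel": [-2.93,-2.17,0],"turn": 0}

```text
time: 32.75
ee_pos: [0.555, -0.2318, 0.3999]
tcp_rot: [180.0, 0.0, 101.1]
wrist_force: [0.7, 0.4, -0.9]
opening: 0.0258
```

move_arm:
  commands:
    - {"claw": -0.4,"travel": [-2.93,-2.17,0],"turn": 0}
    - {"claw": -0.4,"travel": [0,0,0],"turn": -7}
    - {"claw": -0.4,"travel": [0,0,0],"turn": -7}
    - {"claw": -0.4,"travel": [0,0,0],"turn": -7}
    - {"claw": -0.4,"travel": [0,0,0],"turn": -7}

```text
time: 33.17
ee_pos: [0.5401, -0.2639, 0.3999]
tcp_rot: [180.0, 0.0, 129.4]
wrist_force: [0.1, 0.2, 0.4]
opening: 0.0257
```

move_arm:
  commands:
    - {"claw": -0.4,"travel": [0,0,0],"turn": -7}
    - {"claw": -0.4,"travel": [0,0,0],"turn": -7}
    - {"claw": -0.4,"travel": [0,0,0],"turn": -7}
    - {"claw": -0.4,"travel": [0,0,0],"turn": -7}
    - {"claw": -0.4,"travel": [0,0,0],"turn": -7}

```text
time: 33.58
ee_pos: [0.5403, -0.2634, 0.3999]
tcp_rot: [180.0, 0.0, 164.5]
wrist_force: [0.2, -0.4, -0.5]
opening: 0.0258
```

move_arm:
  commands:
    - {"claw": -0.4,"travel": [0,0,0],"turn": -7}
    - {"claw": -0.4,"travel": [0,0,0],"turn": -7}
    - {"claw": -0.4,"travel": [0,0,0],"turn": -6.5}
    - {"claw": -0.4,"travel": [0,0,0],"turn": 0}

```text
time: 33.92
ee_pos: [0.5403, -0.2634, 0.3998]
tcp_rot: [-180.0, 0.0, -175.1]
wrist_force: [0.2, 0.9, -0.1]
opening: 0.0257
```

```bash
python3 plan.py .54 -.266 .14 186; python3 see.py 20 >/dev/null
python3 - <<'E'
from h import *
crop("side",230,130,370,250,5,"pics/k7.png")
E
```

```text
t33.92 grasp [ 0.5403 -0.2634  0.2451] rot [-179.9964    0.0156 -175.0778] q [-25.9947  12.0832  17.5024  95.4039   0.0049 -30.9169] F [ 0.2042  0.877  -0.0686] open 25.7
shift in tool cm [ 0.0523 -0.2523 10.5128] rows 3 per row [ 0.0174 -0.0841  3.5043]
turn -1.0777782704278707 (alt -181.07777827042787 178.92222172957213 ) rows 1.0
```

View pics/k7.png

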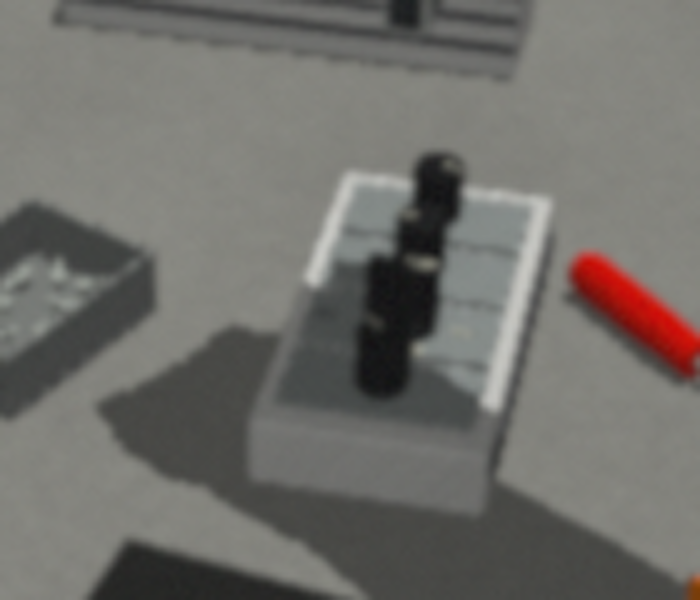

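View pics/t20.png

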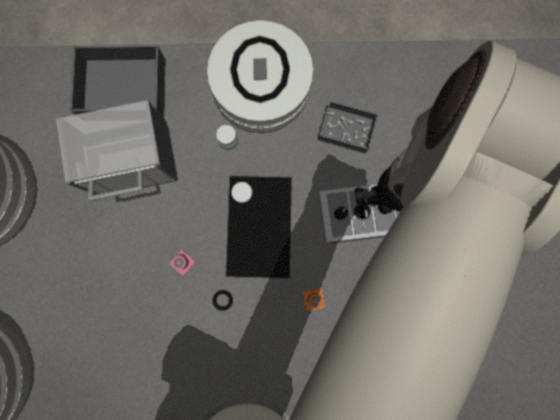

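The knob is unchanged at its stop and the rest of the bench is as it was. I'll align with a narrower opening (neighbours are close) and descend.

move_arm:
  commands:
    - {"claw": -0.47,"travel": [0.05,-0.28,0],"turn": -1}
    - {"claw": -0.47,"travel": [0,0,3.5],"turn": 0}
    - {"claw": -0.47,"travel": [0,0,3.5],"turn": 0}
    - {"claw": -0.47,"travel": [0,0,3.5],"turn": 0}
    - {"claw": -0.47,"travel": [0,0,0],"turn": 0}

```text
time: 34.48
ee_pos: [0.5382, -0.2659, 0.287]
tcp_rot: [179.7, -0.5, -174.5]
wrist_force: [-1.1, 0.0, -1.2]
opening: 0.0227
```

move_arm:
  commands:
    - {"claw": -0.47,"travel": [0,0,0],"turn": 0}
    - {"claw": -0.47,"travel": [0,0,0],"turn": 0}

```text
time: 34.65
ee_pos: [0.54, -0.2667, 0.2969]
tcp_rot: [-179.9, 0.1, -174.4]
wrist_force: [-0.1, 0.2, 0.2]
opening: 0.0225
```

```bash
python3 plan.py .54 -.2663 .078 186
python3 - <<'E'
from h import *
crop("side",230,130,370,250,5,"pics/k8.png")
E
```

```text
t34.65 grasp [ 0.54   -0.2667  0.1422] rot [-179.9312    0.1081 -174.4283] q [-26.2816  11.2588   5.1578  83.7708  -0.0014 -31.8533] F [-0.0797  0.1951  0.2207] open 22.5
shift in tool cm [0.0114 0.0465 6.4172] rows 2 per row [0.0057 0.0232 3.2086]
turn -0.42825451660394265 (alt -180.42825451660394 179.57174548339606 ) rows 1.0
```

View pics/k8.png

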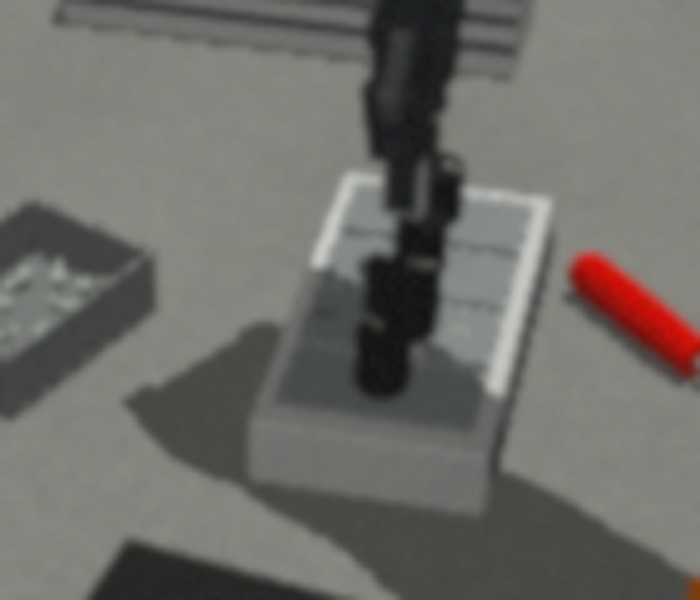

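The fingers are in line above the bar. I'll go down gently, since fast descents overshoot.

move_arm:
  commands:
    - {"claw": -0.47,"travel": [0,0,1.5],"turn": -0.4}
    - {"claw": -0.47,"travel": [0,0,1.5],"turn": 0}
    - {"claw": -0.47,"travel": [0,0,1],"turn": 0}
    - {"claw": -0.47,"travel": [0,0,0.5],"turn": 0}
    - {"claw": -0.47,"travel": [0,0,0],"turn": 0}

```text
time: 35.12
ee_pos: [0.5398, -0.2665, 0.2496]
tcp_rot: [180.0, -0.0, -174.0]
wrist_force: [-0.2, -0.3, 0.0]
opening: 0.0226
```

```bash
python3 plan.py .54 -.2663 .078 186
python3 - <<'E'
from h import *
crop("side",230,130,370,250,5,"pics/k9.png")
E
```

```text
t35.12 grasp [ 0.5398 -0.2665  0.0949] rot [ 179.9983   -0.0044 -174.0102] q [-26.2779  11.8271   0.5895  78.7669  -0.0009 -32.2677] F [-0.17   -0.2537  0.0003] open 22.6
shift in tool cm [-0.0261  0.0183  1.6886] rows 1 per row [-0.0261  0.0183  1.6886]
turn -0.010204528425276749 (alt -180.01020452842528 179.98979547157472 ) rows 1.0
```

View pics/k9.png

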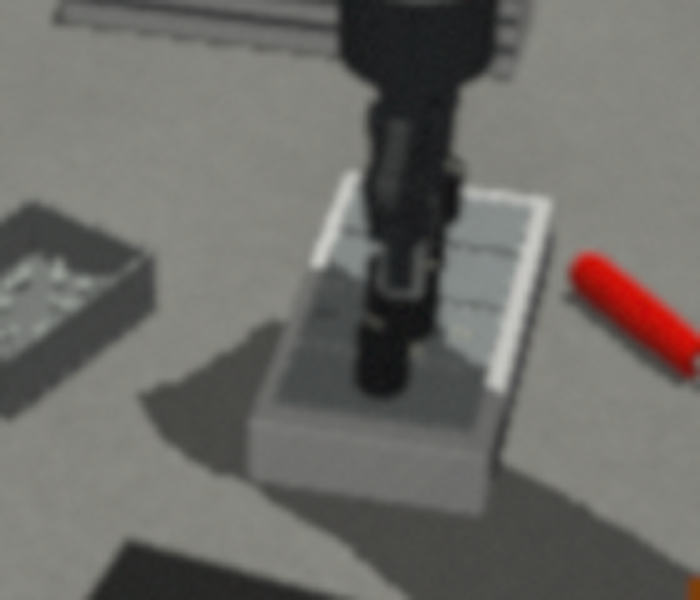

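move_arm:
  commands:
    - {"claw": -0.47,"travel": [0,0,0.8],"turn": 0}
    - {"claw": -0.47,"travel": [0,0,0.7],"turn": 0}
    - {"claw": -0.47,"travel": [0,0,0],"turn": 0}

```text
time: 35.42
ee_pos: [0.5394, -0.2663, 0.2331]
tcp_rot: [180.0, -0.1, -174.0]
wrist_force: [-0.9, -0.1, -0.1]
opening: 0.0226
```

move_arm:
  commands:
    - {"claw": -1,"travel": [0,0,0],"turn": 0}
    - {"claw": -1,"travel": [0,0,0],"turn": 0}
    - {"claw": -1,"travel": [0,0,0],"turn": 0}
  squeeze: 30

```text
time: 35.67
ee_pos: [0.5395, -0.2671, 0.2341]
tcp_rot: [-179.9, -0.0, -174.0]
wrist_force: [-1.0, -5.7, -4.6]
opening: 0.0115
```

Gripped. Now I'll turn 60° clockwise (positive tool turn).

move_arm:
  commands:
    - {"claw": -1,"travel": [0,0,0],"turn": 6}
    - {"claw": -1,"travel": [0,0,0],"turn": 6}
    - {"claw": -1,"travel": [0,0,0],"turn": 6}
    - {"claw": -1,"travel": [0,0,0],"turn": 6}
    - {"claw": -1,"travel": [0,0,0],"turn": 6}

```text
time: 36.08
ee_pos: [0.5397, -0.2664, 0.2341]
tcp_rot: [180.0, -0.0, 155.7]
wrist_force: [1.6, 1.0, -5.2]
opening: 0.011
```

move_arm:
  commands:
    - {"claw": -1,"travel": [0,0,0],"turn": 6}
    - {"claw": -1,"travel": [0,0,0],"turn": 6}
    - {"claw": -1,"travel": [0,0,0],"turn": 6}
    - {"claw": -1,"travel": [0,0,0],"turn": 6}
    - {"claw": -1,"travel": [0,0,0],"turn": 6}

```text
time: 36.5
ee_pos: [0.5402, -0.2659, 0.2342]
tcp_rot: [179.9, -0.1, 125.8]
wrist_force: [5.7, 4.0, -6.3]
opening: 0.0109
```

move_arm:
  commands:
    - {"claw": -1,"travel": [0,0,0],"turn": 0}
    - {"claw": -1,"travel": [0,0,0],"turn": 0}
    - {"claw": -1,"travel": [0,0,0],"turn": 0}
    - {"claw": -1,"travel": [0,0,0],"turn": 0}

```text
time: 36.83
ee_pos: [0.5402, -0.2659, 0.2341]
tcp_rot: [179.9, -0.1, 126.0]
wrist_force: [4.4, 4.2, -6.1]
opening: 0.0112
```

```bash
python3 plan.py .54 -.2663 .078 126
```

```text
t36.83 grasp [ 0.5402 -0.2659  0.0794] rot [179.885   -0.0529 126.0433] q [-26.2272  12.1312  -0.7733  77.0888   0.1263  27.7295] F [ 4.3563  4.152  -6.078 ] open 11.2
shift in tool cm [-0.0245 -0.0425  0.1444] rows 1 per row [-0.0245 -0.0425  0.1444]
turn 0.04330507839193842 (alt -179.95669492160806 180.04330507839194 ) rows 1.0
```

The yaw is 126°, exactly 60° from the stop. I'll release, rise and look.

move_arm:
  commands:
    - {"claw": -0.45,"travel": [0,0,0],"turn": 0}
    - {"claw": -0.45,"travel": [0,0,0],"turn": 0}
    - {"claw": -0.45,"travel": [0,0,0],"turn": 0}
    - {"claw": -0.45,"travel": [0,0,-1.5],"turn": 0}
    - {"claw": -0.45,"travel": [0,0,-3],"turn": 0}

```text
time: 37.25
ee_pos: [0.5388, -0.2662, 0.2765]
tcp_rot: [-179.8, -0.3, 126.0]
wrist_force: [-0.4, -0.3, -0.9]
opening: 0.0232
```

move_arm:
  commands:
    - {"claw": -0.45,"travel": [0,0,-4],"turn": 0}
    - {"claw": -0.45,"travel": [0,0,-4],"turn": 0}
    - {"claw": -0.45,"travel": [0,0,-4],"turn": 0}
    - {"claw": -0.45,"travel": [-4,0,0],"turn": 0}
    - {"claw": -0.45,"travel": [-4,0,0],"turn": 0}

```text
time: 37.67
ee_pos: [0.5866, -0.3309, 0.4054]
tcp_rot: [179.8, 0.5, 126.1]
wrist_force: [2.1, 0.0, 0.8]
opening: 0.0233
```

move_arm:
  commands:
    - {"claw": -0.45,"travel": [-4,0,0],"turn": 0}
    - {"claw": -0.45,"travel": [-3.5,0,0],"turn": 0}
    - {"claw": -0.45,"travel": [0,0,0],"turn": 0}

```text
time: 37.92
ee_pos: [0.6327, -0.3949, 0.3925]
tcp_rot: [-179.8, -0.3, 125.9]
wrist_force: [-0.5, 0.5, -4.3]
opening: 0.0235
```

```bash
python3 plan.py .54 -.2663 .078 126
python3 - <<'E'
from h import *
im=crop("top",310,150,435,250,6,"pics/z1.png");cv2.imwrite("pics/z0.png",im)
crop("side",60,130,370,350,2.5,"pics/z2.png")
E
```

```text
t37.92 grasp [ 0.6327 -0.3949  0.2378] rot [-179.8386   -0.2752  125.8573] q [-31.9642  36.4187  49.2433 103.1404  -0.0455  22.1782] F [-0.4916  0.4789 -4.3221] open 23.5
shift in tool cm [15.7776  0.0653 16.0573] rows 6 per row [2.6296 0.0109 2.6762]
turn -0.14269100463934592 (alt -180.14269100463935 179.85730899536065 ) rows 1.0
```

View pics/z1.png

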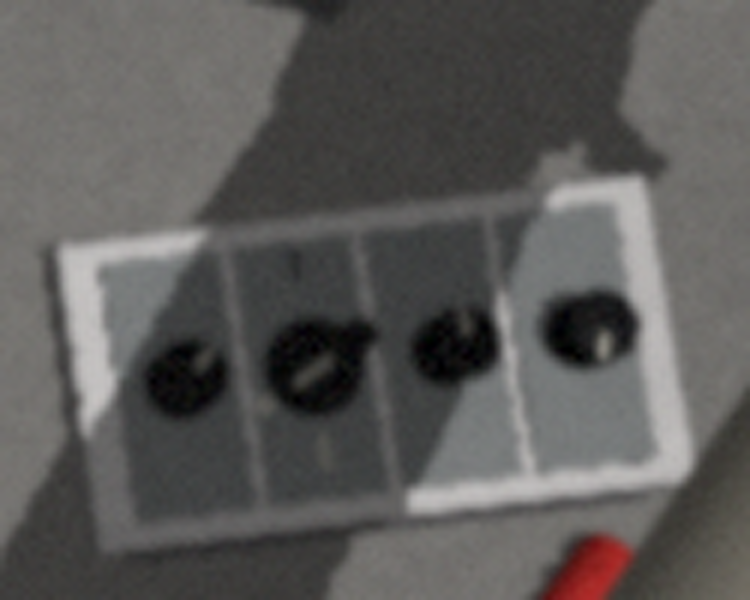

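View pics/z2.png

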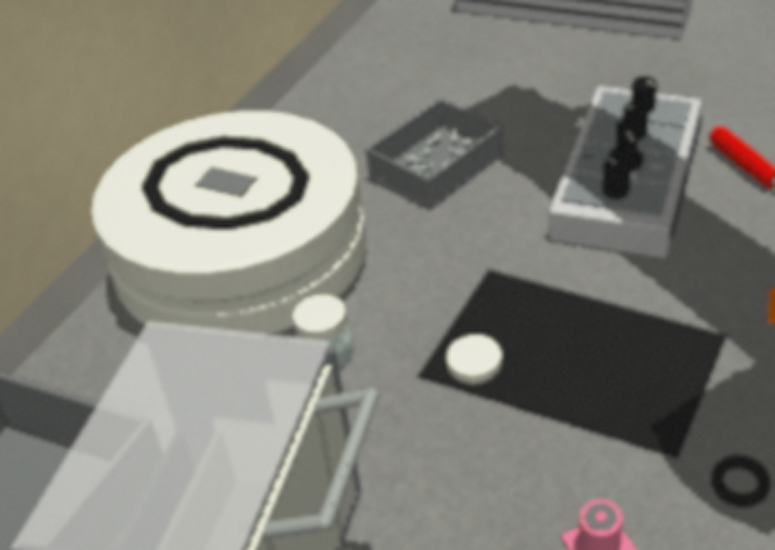

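View pics/z0.png

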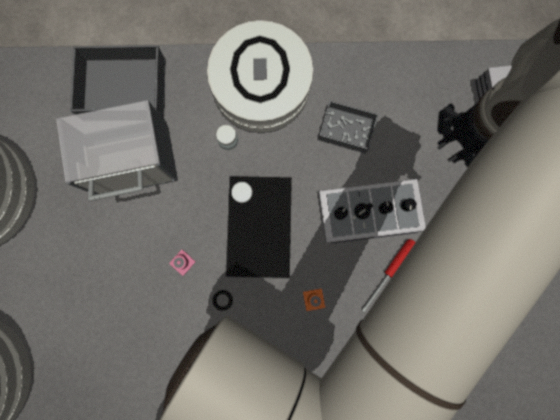

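Run:
```python
from h import *
c=lambda u,v:(310+(u-2.5)/6,150+(v-2.5)/6)
a=pl("top",*c(295,389),.084);b=pl("top",*c(337,358),.084);k=np.array([.540,-.2663])
l=pl("top",*c(372,333),.084)
for d in(a-b,a-l,a[:2]-k): w=np.degrees(np.arctan2(d[1],d[0])); print(w,185.8-w)
```

```text
125.1829153113559 60.61708468864411
124.78950888201533 61.010491117984685
127.69328562018406 58.106714379815955
```

move_arm:
  commands:
    - {"claw": -0.45,"travel": [2,0,-1],"turn": 0}
    - {"claw": -0.45,"travel": [0,0,0],"turn": 0}
    - {"claw": -0.45,"travel": [0,0,0],"turn": 0}
    - {"claw": -0.45,"travel": [0,0,0],"turn": 0}
    - {"claw": -0.45,"travel": [0,0,0],"turn": 0}

```text
time: 38.43
ee_pos: [0.6171, -0.373, 0.4106]
tcp_rot: [180.0, 0.1, 126.0]
wrist_force: [-0.0, 0.3, 0.3]
opening: 0.0233
```

```bash
python3 plan.py .54 -.2663 .078 126 | head -1; python3 -c "
from workcell import bot
print(bot.job_done())"
```

```text
t38.43 grasp [ 0.6171 -0.373   0.2559] rot [179.9754   0.0688 126.0142] q [-31.15    32.0618  44.9037 102.7689  -0.004   22.8358] F [-0.0229  0.3134  0.3002] open 23.3
the job is handed in; nothing more can be done
None
```

I handed the job in at 38.4 s, with every step done in the required order. The hand-in gives no verdict, so the results below are from my own checks.

- **Stopping the feeder:** I turned the bar knob (second from the left in the top view) anticlockwise until the moment jumped to 0.8 N m. The camera showed its pointer towards the console front, in line with the tick.
- **Filling the bin:** I tipped the bin forward until it met its stop, at about 16 N. I then put all four white sleeves from the mat into it. The top view showed four sleeves in the trough and only the endcap left on the mat.
- **Closing the bin:** I pushed the bin back against its home stop. The handle and front edge were within about 1 px of where they started, in both views.
- **Restarting the feeder:** I turned the knob 60° clockwise. My three image readings of the pointer gave 58°, 61° and 61°, which agree to within a few degrees.

At the end the gripper was clear of everything, with about 0.3 N at the wrist. The last pictures showed no other part on the bench moved.

**Not confirmed:** I could not see the sleeves once the bin was closed, because the front wall and roof hide them. I last saw all four with the bin fully open, and at least two were still visible with it half closed. Afterwards nothing had spilled onto the bench.

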